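# Load the cup warmer and switch it on

### The arm

A 7-joint arm with a two-finger parallel gripper is mounted at the origin on the work surface. World frame = base frame: x ahead of the robot, y to its left, z up, the work surface at z = 0. Lengths are in m, angles in rad, forces in N, time in s.
With the tool pointing down it reaches from about 0.4 to 0.85 m from the base axis. Payload 10.4 kg.
Tool frame: the origin (TCP) lies between the finger pads; the fingertips stand 19 mm ahead of it and the grasp point (between the pads) is the TCP; x points along the fingers, y is the direction in which the jaws open and shut, and the axes are right-handed (so a half turn about x gives the same grasp; the last joint's range is limited). The gripper opens to 87 mm and grips with 3 to 60 N. Pads are 19 mm wide; open, the fingers measure 117 mm over their backs; the gripper's body (75 mm by 190 mm) begins 51 mm behind the grasp point.
Start: joints at [1.225, 0.332, -0.065, 1.46, 0.022, 1.35, -0.088], TCP at [0.198, -0.593, 0.242] pointing down, gripper open.
Joint ranges: [-2.6, 2.6], [-0.5, 2.12], [-1.47, 1.34], [0.16, 2.42], [-1.27, 4.41], [0.06, 2.06], [-2.6, 2.6]. Speed limits (rad/s): [2.22, 2.22, 2.79, 2.79, 3.14, 3.14, 3.14].

### API

Orientations are given as a unit quaternion [x, y, z, w].
In Python, from bench import r gives the robot as it stands.
- The arm moves only by the tool drive_tool, never from a script. Its argument "motion" is a list of rows, each a list of 4 numbers: the shift along the tool's x, y, z in cm, then the turn about the tool's x in units of 5 degrees (1.0 is 5 degrees). In form: [[tx, ty, tz, twist], ...]. A call has 1 to 20 rows; each row is the pose to reach, as a shift and turn from the pose commanded when the call began, along the tool's axes at that moment; what a row does not reach only later rows make up. A row lasts 1/12 s, in which the tool goes at most 41.7 mm and 7.16 degrees, less where a joint would pass 70% of its speed; a pose out of reach is approached as far as the arm can. A call with a gripper value outside its range is refused whole. "grip" is the closure in counts, from 0 (fully open) to 255 (shut), set as the call begins (left out, the last holds). The fingers move at their own pace and stop on an object; "force" is the grip in N (left out, the last holds). Time passes only in rows, so rows that repeat a pose let the fingers close. It gives the time, the measured TCP pose, the force and the opening at its end, in the units of the state.
- r.read_state(): the state, without advancing time (a new reading comes with each control period).
- r.camera(name): name is "scene" or "top" or "wrist"; returns the picture (420x560x3 uint8, red, green, blue); there is no depth.
- r.calibration(name): a dict with "fx", "fy", "cx", "cy" (pixels), "dist" ([k1, k2, p1, p2, k3] as OpenCV has them; the pictures are not rectified), "xyz" and "orientation" of the camera in the world. Camera axes: x right, y up, looking along -z (the intrinsics and any distortion apply to the point x, -y, -z); pixel columns grow to the right and rows downward; lengths in m; the calibration is good to about 2 mm. A picture is of the moment at which its call begins: read the wrist's pose just before it. calibration takes no time and is no camera call; for the wrist camera it gives the pose at the moment of the call.
- r.close_job(): hands the job in, once; it reports no verdict.
The state is a dict: "time": time; "joint_positions": joint angles; "joint_vel": joint speeds; "joint_torque": joint torques, N m; "ee_pos": TCP position; "eef_rot": TCP orientation; "ft_force": force on the tool from outside, world axes, zero at the start; "torque": the same for the moment, N m; "width": finger opening in m.
Only numpy, scipy, OpenCV 4.12 (cv2) and the standard library are available. Lean on these libraries where they do the work, as an engineer would, in place of code of your own. Each camera call takes 0.05 s, during which the arm holds its last target.

### The job

Load the cup warmer and switch it on: swing its hinged guard up and over until it stands open on its own, pull the tray out to its stop, and stand every small espresso cup (not the tall mug) in the tray, mouth down as they are on the drying mat. Then push the tray fully home, swing the guard back down flat, and last of all turn the knob on the control box clockwise until it clicks over to on. The guard must stay up for as long as the tray is out, and all other things stay where they are.

Things in the scene. Friction and masses are not known exactly. Their poses are not given: they have to be found in the camera images.
- guard (a joint): hinge angle of the guard, a 100 x 180 x 4 mm aluminium flap (0.25 kg) on the warmer's top. 0 = flat, reaching out over the tray's handle; grows as its front edge swings up and back; 1.57 = upright (balance point); 1.85 = leaning back on its stop. Nearly frictionless: short of the balance point it falls shut, past it it falls on to its stop and stays
- guard_hinge (a point): middle of the guard's hinge line, 40 mm behind the warmer's front face and 120 mm above the counter. The hinge line runs along the warmer's left-right direction
- guard_tab (a point): centre of the guard's tab: a black upright disc 30 mm across, 12 mm thick along the hinge line, free on both flat sides, in the middle of the flap's front edge on a short neck; 132 mm from the hinge line, in the plane of the flap. Pinched across its thickness it can turn between the fingers as the flap swings
- tray (a joint): how far the warmer's tray is drawn out, m: 0 = fully home, 0.15 = at its outer stop. It slides along the warmer's front direction with 1.5 N friction and stays where it is left. It starts up to 12 mm ajar
- tray_handle (a point): middle of the tray's handle, a dark round bar 10 mm thick and 110 mm long, level, parallel to the tray's front, 78 mm above the counter, 38 mm out from the front panel and open from above once the guard is up. Moves with the tray
- tray_floor (a point): centre of the tray floor's surface, 25 mm above the counter. Frame: x into the warmer (the tray slides out along -x), y left, z up. The floor is 140 (x) by 244 (y) mm; side and back walls rise 30 mm above it, the 12 mm thick front panel 65 mm. Drawn out to its stop, the floor lies wholly clear of the warmer
- warmer: the cup warmer, a fixed stainless cabinet 260 deep x 285 wide x 108 mm high; origin under its centre, front face 130 mm from it along its -x, flush with the tray's front panel when home; y left, z up. Its opening leaves 73 mm above the tray floor
- switch (a joint): angle of the switch knob, rad: 0 = off, grows clockwise seen from above, 1.1 = on (end of travel). A detent pushes it back towards off with about 0.1 N m, fading to nothing at 0.55; past that the knob snaps on to 1.1 by itself and stays
- switch_grip (a point): on the knob's vertical axis, 88 mm above the counter, half-way up its bar grip (42 long, 14 thick, 32 mm high, white mark on one end). Frame turns with the knob: x along the bar, z up. The knob sits in the middle of the grey control box (120 x 120 x 50 mm), left or right of the warmer, on the other side from the mat
- cup0_center (a point): centre (half-way up) of a small white espresso cup without a handle, mouth down, 48 mm across, 55 mm tall, 0.11 kg, z up; starts on the 4 mm thick black drying mat. There are two to four such cups (absent ones read None)
- cup1_center (a point): centre (half-way up) of a small white espresso cup without a handle, mouth down, 48 mm across, 55 mm tall, 0.11 kg, z up; starts on the 4 mm thick black drying mat. There are two to four such cups (absent ones read None)
- cup2_center (a point): centre (half-way up) of a small white espresso cup without a handle, mouth down, 48 mm across, 55 mm tall, 0.11 kg, z up; starts on the 4 mm thick black drying mat. There are two to four such cups (absent ones read None)
- cup3_center (a point): centre (half-way up) of a small white espresso cup without a handle, mouth down, 48 mm across, 55 mm tall, 0.11 kg, z up; starts on the 4 mm thick black drying mat. There are two to four such cups (absent ones read None)
- mug: tall white mug with an ear, mouth down on the mat among the cups, 66 mm across, 103 mm tall; a bystander, not to go in the tray; origin under its centre
- pitcher: steel milk pitcher, 76 to 84 mm across, 105 mm tall; bystander; origin under its centre
- canister: glass jar with a steel cap, 84 mm across, 130 mm tall; bystander; origin under its centre
- shaker: small steel shaker, 42 mm across, 85 mm tall, standing on the robot's side of the control box; bystander; origin under its centre
- saucers: stack of white saucers, 110 mm across, 30 mm tall; bystander; origin under its centre
- tamper: dark steel coffee tamper, 56 mm across, 87 mm tall; bystander; origin under its centre

How it is judged:
On the way, in this order (a step that is already met when the one before it is completed fails the run):
1. the guard stands open on its stop by itself, not held by the robot (value of joint guard above 1.7 rad and contact force between each of the fingers, the arm and guard below 0.2 N), for 0.5 s.
2. the tray is drawn out to its stop (value of joint tray above 0.14 m), for 0.2 s.
3. all espresso cups stand mouth down in the tray while it is out (x of cup0_center in the frame of tray_floor between -0.07 and 0.07 m and y of cup0_center in the frame of tray_floor between -0.122 and 0.122 m and z of each of cup0_center, cup1_center, cup2_center, cup3_center in the frame of tray_floor below 0.035 m and angle between each of cup0_center, cup1_center, cup2_center, cup3_center's own z axis and vertical below 0.15 rad and x of cup1_center in the frame of tray_floor between -0.07 and 0.07 m and y of cup1_center in the frame of tray_floor between -0.122 and 0.122 m and x of cup2_center in the frame of tray_floor between -0.07 and 0.07 m and y of cup2_center in the frame of tray_floor between -0.122 and 0.122 m and x of cup3_center in the frame of tray_floor between -0.07 and 0.07 m and y of cup3_center in the frame of tray_floor between -0.122 and 0.122 m and value of joint tray above 0.08 m), for 0.3 s.
4. the tray is fully home, with the guard still up (value of joint tray below 0.01 m and value of joint guard above 1.7 rad), for 0.2 s.
5. the guard lies flat again (value of joint guard below 0.06 rad), for 0.2 s.
6. the knob has clicked over to on (value of joint switch above 0.95 rad), for 0.2 s.
At the end, for the whole second after the job is handed in: every espresso cup stands mouth down (within 0.15 rad) on the tray's floor inside its walls, the tray is home within 10 mm, the guard lies flat within 0.06 rad and the knob is past its detent (over 0.95 rad) (x of cup0_center in the frame of tray_floor between -0.07 and 0.07 m and y of cup0_center in the frame of tray_floor between -0.122 and 0.122 m and z of each of cup0_center, cup1_center, cup2_center, cup3_center in the frame of tray_floor below 0.035 m and angle between each of cup0_center, cup1_center, cup2_center, cup3_center's own z axis and vertical below 0.15 rad and x of cup1_center in the frame of tray_floor between -0.07 and 0.07 m and y of cup1_center in the frame of tray_floor between -0.122 and 0.122 m and x of cup2_center in the frame of tray_floor between -0.07 and 0.07 m and y of cup2_center in the frame of tray_floor between -0.122 and 0.122 m and x of cup3_center in the frame of tray_floor between -0.07 and 0.07 m and y of cup3_center in the frame of tray_floor between -0.122 and 0.122 m and value of joint tray below 0.01 m and value of joint guard below 0.06 rad and value of joint switch above 0.95 rad); the robot touches nothing.
It fails at once if the guard comes down (under 1.4 rad) while the tray is more than 40 mm out (value of joint guard below 1.4 rad and value of joint tray above 0.04 m).
It fails at once if the switch is turned on before the guard is down and the tray home (value of joint switch above 0.6 rad and (value of joint guard above 0.15 rad or value of joint tray above 0.02 m)).
It fails at once if a bystander is moved more than 60 mm or knocked over (distance of any of mug, pitcher, canister, shaker, saucers, tamper from where it was at the start of the episode above 0.06 m or angle between any of mug, pitcher, canister, shaker, saucers, tamper's own z axis and vertical above 0.6 rad).
Of cup0, cup1, cup2, cup3 only 2 to 4 are there at a start; the rules pass over those that are not, and their reading is None.
At some moment in a run one of cup0, cup1, cup2, cup3 may be knocked a few centimetres aside while the robot is not near it.
It also fails if it takes over 210 s, if anything falls off the work surface, if the arm or the gripper's body presses on something with over 40 N, if the wrist force passes 120 N, or if a joint passes its speed limit or range.

## Working session

There is one attempt and no reset: what is moved stays moved. The work goes in short steps, Python scripts to look and compute and a tool call to move; the robot and the scene stay as the last step left them, time stands still between calls to the robot, and variables do not carry over. Pictures are saved under pics/ and viewed, and the job is handed in when it is done.

Besides the shell and the picture viewer there is one more tool, called after ">>>" as name(argument=value, ...), one argument or row to a line, values as JSON. drive_tool: Moves the arm, as the interface text tells. Its arguments: {"type":"object","properties":{"motion":{"type":"array","items":{"type":"array","items":{"type":"number"}}},"grip":{"type":"number"},"force":{"type":"number"}},"required":["motion"]}

```bash
ls; mkdir -p pics; cat > h.py <<'E'
from bench import r
import numpy as np, cv2
from scipy.spatial.transform import Rotation as R
def snap(name,fn):
    c=r.calibration(name); im=np.array(r.camera(name)); cv2.imwrite('pics/'+fn+'.png',im[:,:,::-1]); return im,c
def ray(c,u,v):
    K=np.array([[c['fx'],0,c['cx']],[0,c['fy'],c['cy']],[0,0,1]])
    p=cv2.undistortPoints(np.array([[[u,v]]],float),K,np.array(c['dist'],float))[0,0]
    d=R.from_quat(c['orientation']).as_matrix()@np.array([p[0],-p[1],-1.0]); return np.array(c['xyz']),d/np.linalg.norm(d)
def onz(c,u,v,z):
    o,d=ray(c,u,v); return o+d*(z-o[2])/d[2]
def proj(c,P):
    K=np.array([[c['fx'],0,c['cx']],[0,c['fy'],c['cy']],[0,0,1]])
    q=R.from_quat(c['orientation']).as_matrix().T@(np.array(P,float)-np.array(c['xyz'])); q=q*[1,-1,-1]
    return cv2.projectPoints(q.reshape(1,1,3),np.zeros(3),np.zeros(3),K,np.array(c['dist'],float))[0].ravel()
E
python3 - <<'E'
from h import *
print(r.read_state())
for n in ['scene','top','wrist']:
    im,c=snap(n,n+'0'); print(n,c)
E
```

```text
pics
{'time': 0.0, 'joint_positions': array([ 1.22537426,  0.33289794, -0.06472658,  1.46094994,  0.02162403,
        1.34988486, -0.08853577]), 'joint_vel': array([ 0.00054255, -0.00177451,  0.00100014,  0.00155456,  0.00026694,
       -0.00026817, -0.00078471]), 'joint_torque': array([-1.11740241e-05, -6.23253393e+01,  2.42707384e-02, -3.89891624e+01,
       -6.14427798e-02,  3.98190378e-02,  1.70335729e-04]), 'ee_pos': array([ 0.19816647, -0.59237197,  0.24073359]), 'eef_rot': array([-0.69780423, -0.11414368,  0.69802452, -0.11314706]), 'ft_force': array([-0.35590128,  0.39400601,  0.39897241]), 'torque': array([-0.01621506, -0.06017416,  0.01731522]), 'width': 0.0876346660340463}
scene {'fx': 466.41610420682235, 'fy': 466.41610420682235, 'cx': 281.1145435579773, 'cy': 202.44396356712116, 'dist': array([-0.0604041,  0.       ,  0.       ,  0.       ,  0.       ]), 'xyz': array([1.16035189, 0.36214233, 1.278115  ]), 'orientation': array([0.12657385, 0.23038082, 0.83193428, 0.48866051])}
top {'fx': 466.2267394103352, 'fy': 466.2267394103352, 'cx': 286.26497099557827, 'cy': 203.0483574196493, 'dist': array([0.01425036, 0.        , 0.        , 0.        , 0.        ]), 'xyz': array([0.39644431, 0.03226611, 1.1578503 ]), 'orientation': array([-0.04886961,  0.05267231,  0.71142004, -0.69908434])}
wrist {'fx': 362.7363435969666, 'fy': 362.7363435969666, 'cx': 278.31475129602876, 'cy': 203.76521813993165, 'dist': array([-0.09069014,  0.        ,  0.        ,  0.        ,  0.        ]), 'xyz': array([ 0.26720621, -0.56893157,  0.38443845]), 'orientation': array([-0.10840918,  0.07935793, -0.57893697,  0.80422743])}
```

View pics/scene0.png

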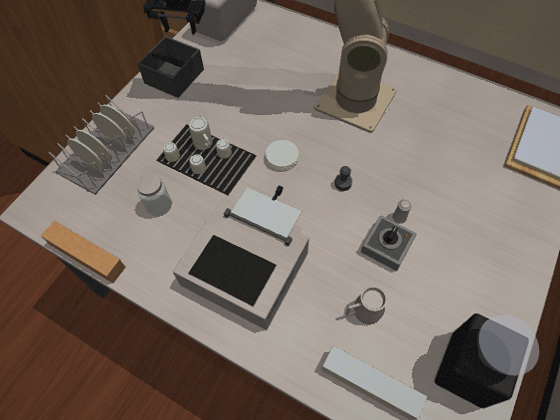

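View pics/top0.png

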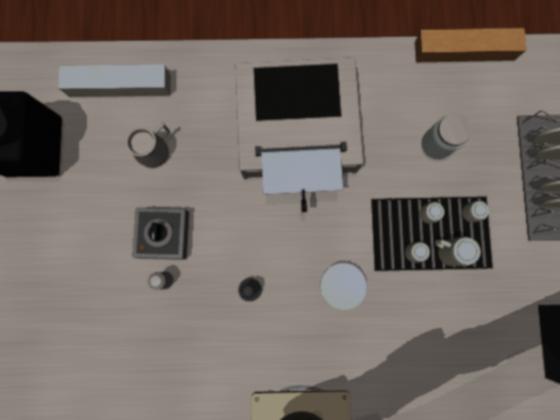

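View pics/wrist0.png

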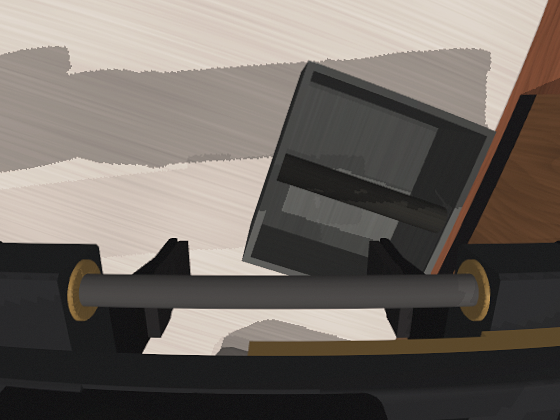

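```bash
python3 - <<'E'
import cv2
t=cv2.imread('pics/top0.png'); s=cv2.imread('pics/scene0.png')
cv2.imwrite('pics/z1.png',cv2.resize(t[40:220,220:370],None,fx=4,fy=3.33,interpolation=2)[:600])
cv2.imwrite('pics/z1.png',cv2.resize(t[45:220,225:370],None,fx=3.4,fy=3.4,interpolation=2))
cv2.imwrite('pics/z2.png',cv2.resize(t[190:280,365:500],None,fx=5.5,fy=5.5,interpolation=2))
cv2.imwrite('pics/z3.png',cv2.resize(s[180:330,170:320],None,fx=4,fy=4,interpolation=2))
cv2.imwrite('pics/z4.png',cv2.resize(t[200:300,120:200],None,fx=5.5,fy=5.5,interpolation=2))
E
```

```text
(no output)
```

View pics/z1.png

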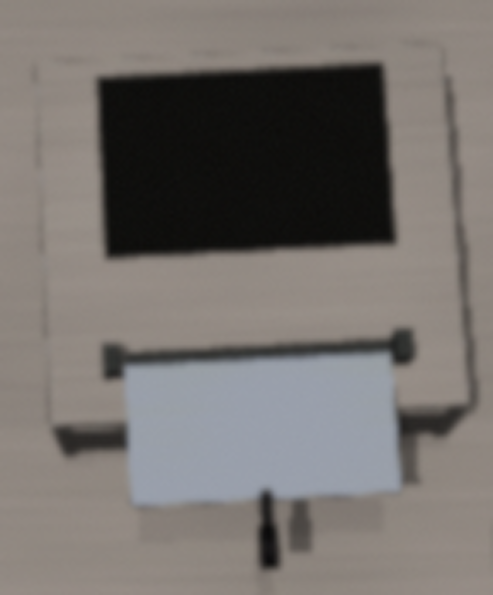

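View pics/z2.png

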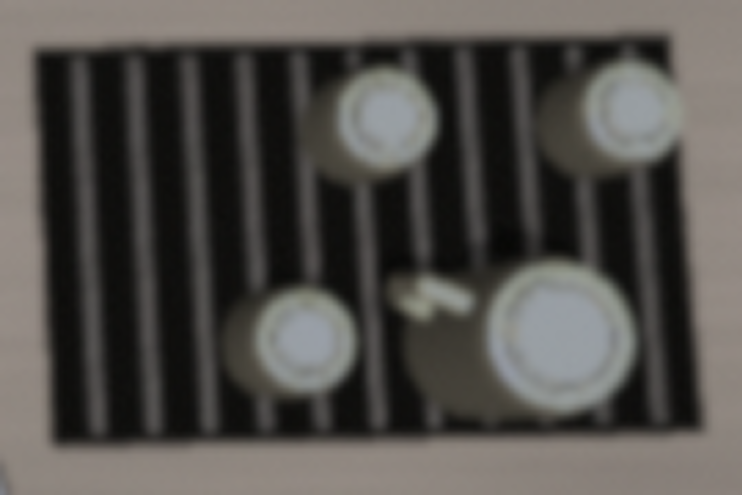

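View pics/z3.png

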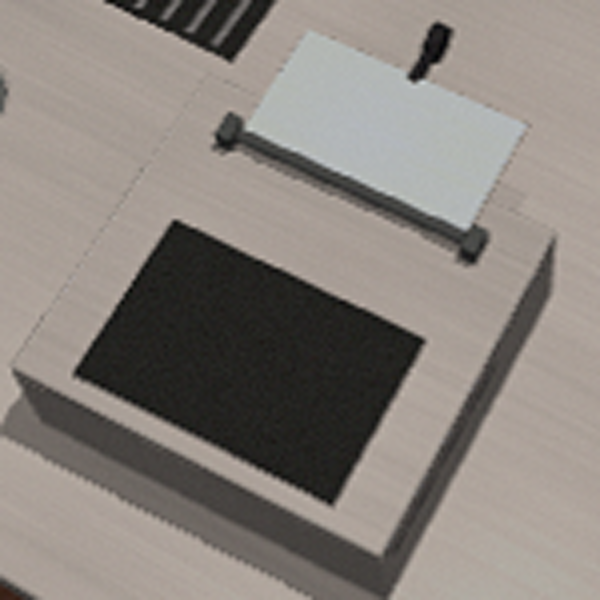

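View pics/z4.png

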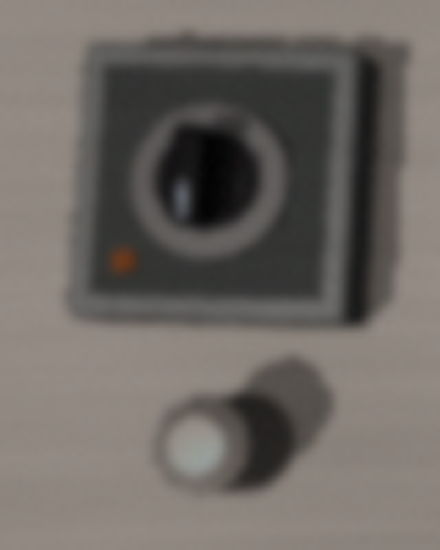

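```bash
python3 - <<'E'
from h import *
t=r.calibration('top'); s=r.calibration('scene')
a=lambda x,y:(225+x/3.4,45+y/3.4); b=lambda x,y:(170+x/4,180+y/4)
def tri(p,q):
    o1,d1=ray(t,*p); o2,d2=ray(s,*q); A=np.stack([d1,-d2],1); k=np.linalg.lstsq(A,o2-o1,rcond=None)[0]
    P,Q=o1+k[0]*d1,o2+k[1]*d2; return (P+Q)/2,np.linalg.norm(P-Q)
# top: left end of hinge => world +y
print('hinge L',tri(a(113,361),b(472,243)),'R',tri(a(403,346),b(230,131)))
print('flapfront L',tri(a(134,505),b(527,126)),'R',tri(a(400,490),b(307,31)))
print('tab',tri(a(268,545),b(436,40)), onz(t,*a(268,545),.12), onz(s,*b(436,40),.12))
for n,p in dict(hL=(113,361),hR=(403,346),fL=(134,505),fR=(400,490),neck=(265,492)).items(): print(n,onz(t,*a(*p),.122))
for n,p in dict(hL=(472,243),hR=(230,131),fL=(527,126),fR=(307,31)).items(): print('s',n,onz(s,*b(*p),.122))
for p in [(48,425),(474,403)]: print('front corner',onz(t,*a(*p),.108))
c=lambda x,y:(365+x/5.5,190+y/5.5)
for n,p,h in [('cA',(387,116),.059),('cB',(632,111),.059),('cC',(306,340),.059),('mug',(562,335),.107)]: print(n,onz(t,*c(*p),h))
k=lambda x,y:(120+x/5.5,200+y/5.5)
for n,p,h in [('boxTL',(88,45),.05),('boxTR',(363,45),.05),('boxBL',(72,315),.05),('boxBR',(348,320),.05),('knob',(212,180),.104),('mark',(184,195),.104),('shaker',(195,445),.085)]: print(n,onz(t,*k(*p),h))
print('saucer',onz(t,344,286,.03),'tamper',onz(t,250,288,.08))
E
```

```text
hinge L (array([0.66919162, 0.08784382, 0.11289376]), np.float64(0.0005034503384884397)) R (array([ 0.67584228, -0.10786225,  0.11321326]), np.float64(0.0024130163275559733))
flapfront L (array([0.5696007 , 0.07609022, 0.11308713]), np.float64(0.0034514950846771674)) R (array([ 0.57701478, -0.10284434,  0.11392789]), np.float64(0.0012201274349202466))
tab (array([ 0.54071192, -0.01360822,  0.11928289]), np.float64(0.0010215408897971399)) [ 0.54081347 -0.01404815  0.12      ] [ 0.54092654 -0.01289066  0.12      ]
hL [0.66691511 0.08713061 0.122     ]
hR [ 0.67398687 -0.10780642  0.122     ]
fL [0.56879662 0.07414257 0.122     ]
fR [ 0.57585805 -0.10236683  0.122     ]
neck [ 0.5760469  -0.01279181  0.122     ]
s hL [0.67293861 0.09022034 0.122     ]
s hR [ 0.67918041 -0.10312346  0.122     ]
s fL [0.57347814 0.07986719 0.122     ]
s fR [ 0.58089401 -0.09902296  0.122     ]
front corner [0.62689535 0.1321845  0.108     ]
front corner [ 0.63722003 -0.15641511  0.108     ]
cA [ 0.53003009 -0.3288345   0.059     ]
cB [ 0.53040047 -0.43452182  0.059     ]
cC [ 0.43442815 -0.28816781  0.059     ]
mug [ 0.43306292 -0.37850223  0.107     ]
boxTL [0.55049718 0.38423161 0.05      ]
boxTR [0.54843205 0.26502765 0.05      ]
boxBL [0.43395911 0.38768855 0.05      ]
boxBR [0.42964207 0.26985052 0.05      ]
knob [0.48616069 0.31478151 0.104     ]
mark [0.48020402 0.32609167 0.104     ]
shaker [0.37863577 0.32441884 0.085     ]
saucer [ 0.35757846 -0.10926269  0.03      ] tamper [0.35863491 0.11098665 0.08      ]
```

```bash
python3 - <<'E'
from h import *
s=r.read_state(); print(R.from_quat(s['eef_rot']).as_matrix().round(3))
E
```

```text
[[-0.     0.317 -0.948]
 [ 0.001 -0.948 -0.317]
 [-1.    -0.001  0.   ]]
```

```bash
cat >> h.py <<'E'
PSI=0.037
def go(P,yaw=None):
    "yaw: world angle (deg) of tool y axis"
    s=r.read_state(); M=R.from_quat(s['eef_rot']).as_matrix()
    d=M.T@(np.array(P)-s['ee_pos'])*100; y=np.degrees(np.arctan2(M[1,1],M[0,1]))
    tw=0 if yaw is None else -((yaw-y+180)%360-180)/5
    print('move',d.round(2),'twist',round(tw,2),'rows>',round(np.linalg.norm(d)/4.17,1),'| yaw now',y.round(1))
def w(u,v,z): # warmer-frame offset from front-face centre (u into warmer, v left)
    f=np.array([0.632,-0.0115]); return [*(f+u*np.array([np.cos(PSI),np.sin(PSI)])+v*np.array([-np.sin(PSI),np.cos(PSI)])),z]
E
python3 -c "
from h import *
go([.541,-.014,.23],-87.9)"
```

```text
move [  1.14 -43.98 -50.86] twist 3.28 rows> 16.1 | yaw now -71.5
```

>>> drive_tool(
  motion=[
    [0,-2.2,-2.5,0.2],
    [0.2,-4.9,-5.7,0.5],
    [0.3,-7.8,-9,0.8],
    [0.4,-10.8,-12.5,1],
    [0.5,-13.8,-16,1.2],
    [0.6,-16.8,-19.5,1.5],
    [0.7,-19.8,-23,1.7],
    [0.8,-22.8,-26.5,1.9],
    [0.9,-25.8,-30,2.1],
    [1,-28.8,-33.5,2.3],
    [1.1,-31.8,-37,2.5],
    [1.1,-34.8,-40.5,2.7],
    [1.1,-37.8,-44,2.9],
    [1.1,-40.4,-47,3.1],
    [1.1,-42.5,-49.4,3.2],
    [1.1,-43.5,-50.4,3.3],
    [1.1,-44,-50.9,3.3],
    [1.1,-44,-50.9,3.3],
  ],
)

```text
time: 1.65
ee_pos: [0.5423, -0.0089, 0.2302]
eef_rot: [0.707, 0.016, -0.707, 0.014]
ft_force: [-0.9, 0.4, -1.0]
width: 0.0868
```

```bash
python3 -c "
from h import *
snap('wrist','w1'); snap('scene','s1')
print(r.read_state()['ee_pos'])
go([.541,-.014,.122],-87.9)"
```

```text
[ 0.54124409 -0.01378612  0.23008339]
move [10.81  0.02  0.02] twist -0.01 rows> 2.6 | yaw now -87.9
```

View pics/w1.png

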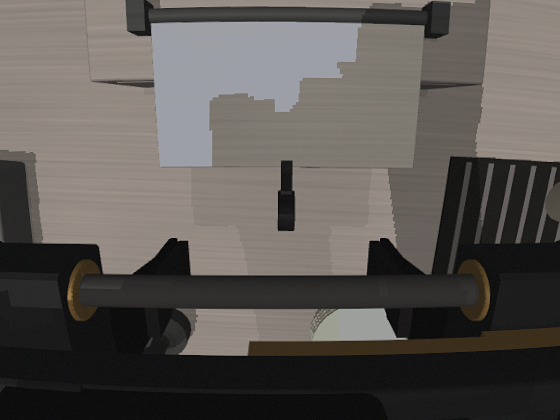

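View pics/s1.png

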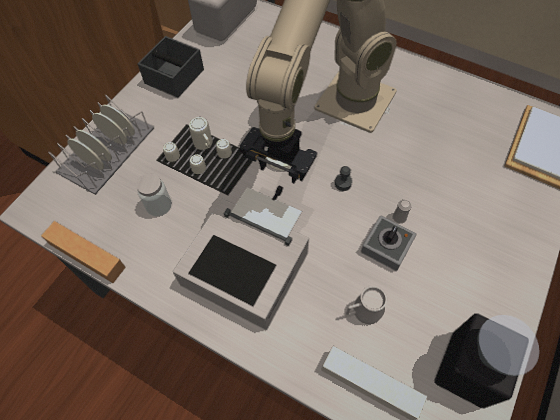

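```bash
python3 -c "
from h import *
c=r.calibration('wrist')
for n,p,z in [('tabtop',(286,195),.13),('tab',(286,210),.125),('hL',(140,15),.122),('hR',(437,17),.122),('fL',(161,167),.122),('fR',(414,167),.122)]: print(n,onz(c,*p,z))"
```

```text
tabtop [ 0.55301769 -0.01787722  0.13      ]
tab [ 0.54072076 -0.01848578  0.125     ]
hL [0.66884211 0.08195835 0.122     ]
hR [ 0.67510045 -0.11230062  0.122     ]
fL [0.5683017  0.07109469 0.122     ]
fR [ 0.57485104 -0.10811979  0.122     ]
```

>>> drive_tool(
  motion=[
    [2.5,0.2,0,0],
    [5,0.2,0,0],
    [7.5,0.2,0,0],
    [9.5,0.2,0,0],
    [10.6,0.2,0,0],
    [10.6,0.2,0,0],
  ],
)

```text
time: 2.25
ee_pos: [0.5398, -0.0176, 0.1223]
eef_rot: [-0.706, -0.011, 0.708, -0.012]
ft_force: [0.7, -0.1, 0.1]
width: 0.0868
```

>>> drive_tool(
  motion=[
    [0,0,0,0],
    [0,0,0,0],
    [0,0,0,0],
    [0,0,0,0],
    [0,0,0,0],
    [0,0,0,0],
    [0,0,0,0],
    [0,0,0,0],
    [0,0,0,0],
    [0,0,0,0],
    [0,0,0,0],
    [0,0,0,0],
  ],
  grip=255,
  force=12,
)

```text
time: 3.25
ee_pos: [0.5415, -0.0157, 0.1245]
eef_rot: [-0.707, -0.012, 0.707, -0.012]
ft_force: [-0.8, 14.9, 0.2]
width: 0.0152
```

```bash
python3 -c "
from h import *
s=r.read_state();print(s['ee_pos'],s['width'],s['ft_force'])
M=R.from_quat(s['eef_rot']).as_matrix()
snap('wrist','w2')
for a in np.linspace(0,1.80,19):
    d=np.array([.132*(1-np.cos(a))*np.cos(PSI),.132*(1-np.cos(a))*np.sin(PSI),.132*np.sin(a)])
    print(round(a,2),(M.T@d*100).round(2))
"
```

```text
[ 0.54145711 -0.01572149  0.12450826] 0.015209515411551529 [-0.75478887 14.93909247  0.23950101]
0.0 [0. 0. 0.]
0.1 [-1.32 -0.   -0.07]
0.2 [-2.62 -0.   -0.26]
0.3 [-3.9  -0.   -0.59]
0.4 [-5.14 -0.   -1.04]
0.5 [-6.33 -0.01 -1.62]
0.6 [-7.45 -0.01 -2.31]
0.7 [-8.5  -0.01 -3.1 ]
0.8 [-9.47 -0.01 -4.  ]
0.9 [-10.34  -0.02  -4.99]
1.0 [-11.11  -0.02  -6.07]
1.1 [-11.76  -0.02  -7.21]
1.2 [-12.3   -0.02  -8.42]
1.3 [-12.72  -0.03  -9.67]
1.4 [-13.01  -0.03 -10.96]
1.5 [-13.17  -0.03 -12.27]
1.6 [-13.2   -0.04 -13.58]
1.7 [-13.09  -0.04 -14.9 ]
1.8 [-12.86  -0.04 -16.2 ]
```

View pics/w2.png

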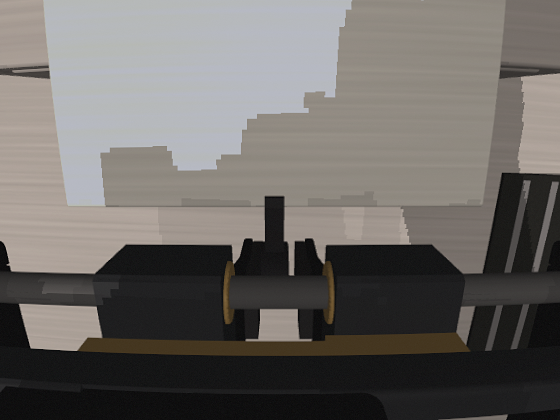

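>>> drive_tool(
  motion=[
    [0,-0.15,0,0],
    [0,-0.15,0,0],
    [0,-0.15,0,0],
    [0,-0.15,0,0],
    [0,-0.15,0,0],
    [0,-0.15,0,0],
  ],
)

```text
time: 3.8
ee_pos: [0.5414, -0.014, 0.1245]
eef_rot: [0.707, 0.013, -0.707, 0.012]
ft_force: [-0.1, 4.6, -1.2]
width: 0.0117
```

>>> drive_tool(
  motion=[
    [-0.7,0,0,0],
    [-1.3,0,-0.1,0],
    [-2.6,0,-0.3,0],
    [-3.9,0,-0.6,0],
    [-5.1,0,-1.0,0],
    [-6.3,0,-1.6,0],
    [-7.5,0,-2.3,0],
    [-8.5,0,-3.1,0],
    [-9.5,0,-4.0,0],
    [-10.3,0,-5.0,0],
    [-11.1,0,-6.1,0],
    [-11.8,0,-7.2,0],
    [-12.3,0,-8.4,0],
    [-12.7,0,-9.7,0],
    [-13.0,0,-11.0,0],
    [-13.2,0,-12.3,0],
    [-13.2,0,-13.6,0],
    [-13.1,0,-14.9,0],
    [-12.9,0,-15.9,0],
    [-12.9,0,-15.9,0],
  ],
)

```text
time: 5.47
ee_pos: [0.7018, -0.0084, 0.2534]
eef_rot: [0.707, 0.013, -0.707, 0.012]
ft_force: [0.5, 3.7, 1.5]
width: 0.0117
```

```bash
python3 -c "
from h import *
s=r.read_state();print(s['ee_pos'],s['width'],s['ft_force'])
snap('scene','s2')"
```

```text
[ 0.70178561 -0.00836886  0.25344088] 0.011711649292179712 [0.4970648  3.74157599 1.52214883]
```

View pics/s2.png

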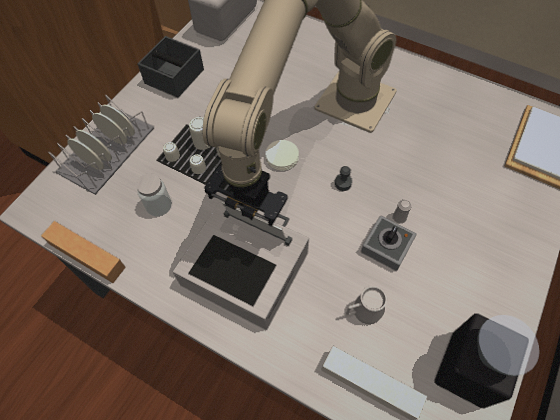

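>>> drive_tool(
  motion=[
    [0,0,0,0],
    [0,0,0,0],
    [0,0,0,0],
    [0,0,0,0],
    [0,0,0,0],
    [0,0,0,0],
    [-2,0,0,0],
    [-4,0,0,0],
    [-6,0,0,0],
    [-6,0,0,0],
  ],
  grip=120,
)

```text
time: 6.35
ee_pos: [0.7013, -0.0088, 0.3183]
eef_rot: [0.709, 0.012, -0.705, 0.012]
ft_force: [0.3, 0.8, 0.4]
width: 0.046
```

```bash
python3 -c "
from h import *
go([.55,-.014,.31])
im,c=snap('top','t2'); im,c=snap('scene','s3')"
```

```text
move [ 0.74  0.   15.14] twist 0 rows> 3.6 | yaw now -88.0
```

View pics/s3.png

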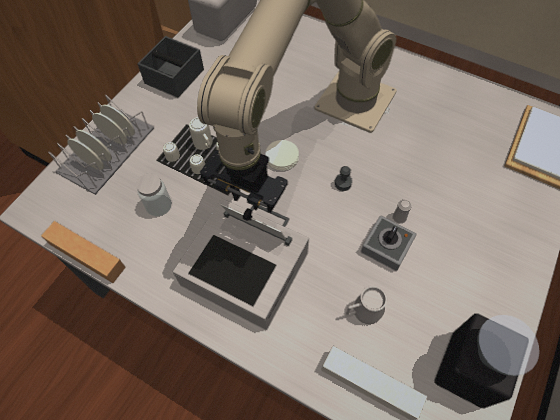

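>>> drive_tool(
  motion=[
    [0,0,2,0],
    [0,0,5.5,0],
    [0,0,9,0],
    [0,0,12.5,0],
    [1,0,15.5,0],
    [2,0,17.2,0],
    [2.5,0,18.2,0],
    [2.5,0,18.2,0],
    [2.5,0,18.2,0],
  ],
)

```text
time: 7.2
ee_pos: [0.518, -0.0157, 0.2881]
eef_rot: [-0.707, -0.012, 0.707, -0.012]
ft_force: [-0.3, 0.1, 0.4]
width: 0.0459
```

```bash
python3 -c "
from h import *
print(r.read_state()['ee_pos']); c=r.calibration('wrist');print(c)
snap('wrist','w3');snap('top','t3')"
```

```text
[ 0.5180358  -0.01571872  0.28806186]
{'fx': 362.7363435969666, 'fy': 362.7363435969666, 'cx': 278.31475129602876, 'cy': 203.76521813993165, 'dist': array([-0.09069014,  0.        ,  0.        ,  0.        ,  0.        ]), 'xyz': array([ 0.59084231, -0.01256925,  0.43159149]), 'orientation': array([-0.09687212,  0.09376257, -0.68865656,  0.71244405])}
```

View pics/w3.png

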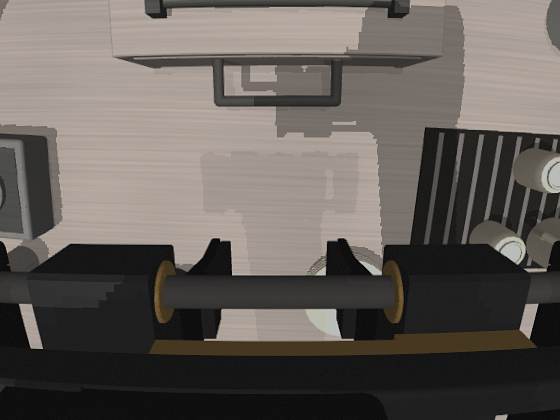

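View pics/t3.png

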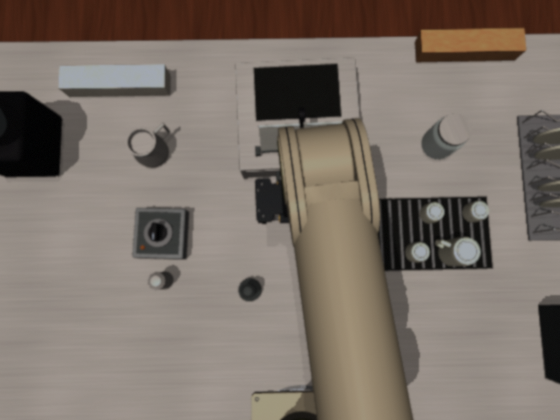

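```bash
python3 -c "
from h import *
c=r.calibration('wrist')
for n,p,z in [('barL',(215,100),.078),('barM',(278,101),.078),('barR',(341,101),.078),('panelL',(219,60),.09),('panelR',(337,60),.09),('barMtopedge',(278,96),.083),('front L',(112,55),.108),('front R',(441,53),.108)]: print(n,onz(c,*p,z))
print(w(-.038,0,.078)); go(w(-.018,0,.17),-87.9)"
```

```text
barL [0.59377246 0.04822577 0.078     ]
barM [ 0.59463959 -0.01149295  0.078     ]
barR [ 0.59696663 -0.07116898  0.078     ]
panelL [0.62889566 0.0425509  0.09      ]
panelR [ 0.6325267  -0.06308049  0.09      ]
barMtopedge [ 0.59913449 -0.01134809  0.083     ]
front L [0.63007954 0.1327798  0.108     ]
front R [ 0.64135112 -0.15006485  0.108     ]
[np.float64(0.5940260080327139), np.float64(-0.01290567921962487), 0.078]
move [ 1.185e+01  1.000e-02 -9.510e+00] twist -0.02 rows> 3.6 | yaw now -88.0
```

```bash
python3 -c "
from h import *
print(r.read_state()['joint_positions'].round(2))
s=cv2.imread('pics/s3.png'); cv2.imwrite('pics/z5.png',cv2.resize(s[120:260,170:310],None,fx=4,fy=4,interpolation=2))
go([.545,-.013,.17],-178)"
```

```text
[ 0.5   0.12 -0.61  1.64  0.07  1.41 -1.65]
move [11.85 -0.14 -2.61] twist 18.0 rows> 2.9 | yaw now -88.0
```

View pics/z5.png

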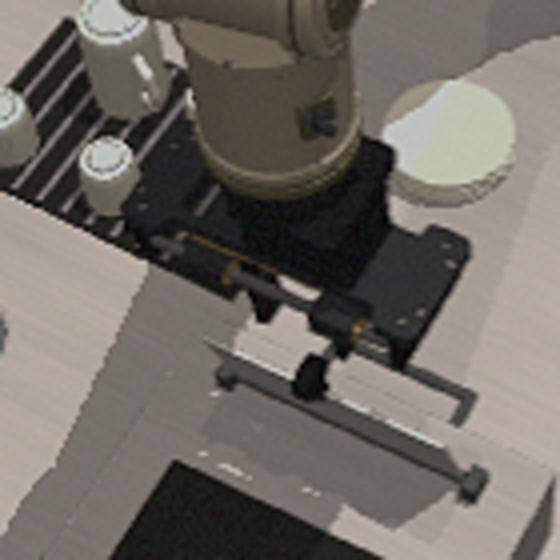

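>>> drive_tool(
  motion=[
    [0,0,0,-0.7],
    [0,0,-0.4,-2],
    [0,0,-0.8,-3.4],
    [0,0,-1.2,-4.8],
    [0,0,-1.6,-6.2],
    [0,-0.1,-2,-7.6],
    [0,-0.1,-2.2,-9],
    [1,-0.1,-2.4,-10.4],
    [2,-0.1,-2.6,-11.8],
    [4,-0.1,-2.6,-13.2],
    [6,-0.1,-2.6,-14.6],
    [8,-0.1,-2.6,-16],
    [10,-0.1,-2.6,-17.2],
    [11.5,-0.1,-2.6,-18],
    [11.8,-0.1,-2.6,-18],
    [11.8,-0.1,-2.6,-18],
  ],
  grip=0,
)

```text
time: 8.63
ee_pos: [0.5444, -0.0132, 0.1697]
eef_rot: [0.492, 0.509, -0.492, 0.507]
ft_force: [0.1, -0.4, 0.4]
width: 0.0872
```

```bash
python3 -c "
from h import *
s=r.read_state();print(s['joint_positions'].round(2),s['ee_pos'],s['width'])
go([.564,-.013,.078],2.1)
snap('scene','s4');snap('wrist','w4')"
```

```text
[ 0.58  0.29 -0.74  1.74  0.21  1.2  -0.19] [ 0.54444016 -0.01319183  0.16968429] 0.08723507738206074
move [9.16 1.97 0.06] twist -0.05 rows> 2.2 | yaw now 1.9
```

View pics/s4.png

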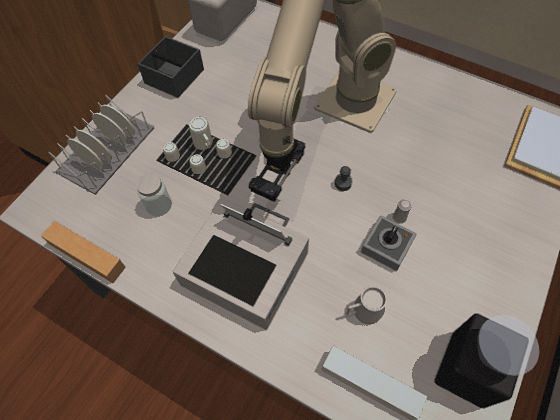

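View pics/w4.png

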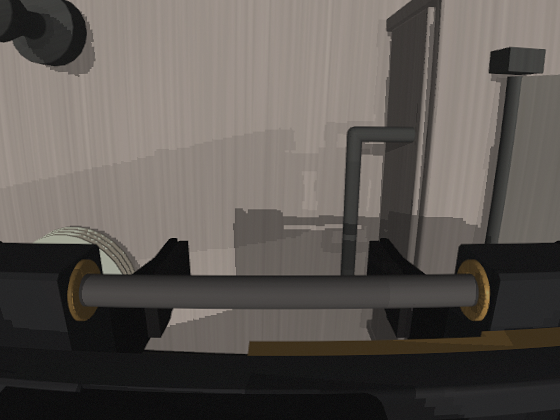

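>>> drive_tool(
  motion=[
    [0,0.7,0,0],
    [0,1.5,0,0],
    [0,2,0,0],
    [1.5,2,0,0],
    [3.5,2,0,0],
    [5.5,2,0,0],
    [7,2,0,0],
    [8,2,0,0],
    [8.8,2,0,0],
    [8.8,2,0,0],
  ],
)

```text
time: 9.57
ee_pos: [0.5641, -0.0127, 0.0814]
eef_rot: [0.491, 0.509, -0.492, 0.508]
ft_force: [0.1, 0.1, 0.4]
width: 0.0869
```

```bash
python3 -c "
from h import *
snap('wrist','w5')
go([.564-.162,-.019,.082],2.1)"
```

```text
move [  0.05 -16.26   0.08] twist -0.02 rows> 3.9 | yaw now 2.0
```

View pics/w5.png

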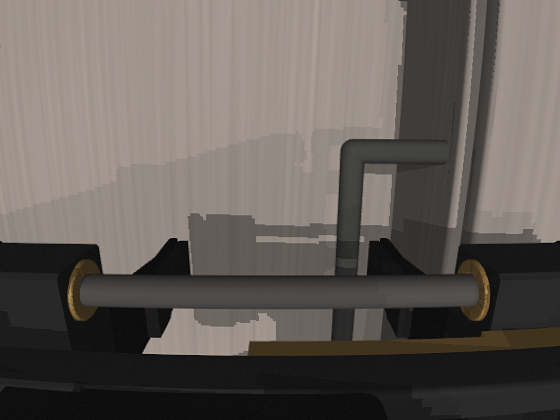

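>>> drive_tool(
  motion=[
    [0,-0.5,0,0],
    [0,-1,0,0],
    [0,-2,0,0],
    [0,-3.2,0,0],
    [0,-4.4,0,0],
    [0,-5.6,0,0],
    [0,-6.8,0,0],
    [0,-8,0,0],
    [0,-9.2,0,0],
    [0,-10.4,0,0],
    [0,-11.6,0,0],
    [0,-12.8,0,0],
    [0,-13.6,0,0],
    [0,-14.2,0,0],
    [0,-14.6,0,0],
    [0,-14.6,0,0],
  ],
)

```text
time: 10.95
ee_pos: [0.4179, -0.018, 0.0827]
eef_rot: [0.491, 0.508, -0.492, 0.509]
ft_force: [-0.5, -0.1, -0.3]
width: 0.087
```

```bash
python3 -c "
from h import *
snap('scene','s6');s=r.read_state();print(s['ee_pos'],s['ft_force'],s['joint_positions'].round(2))"
```

```text
[ 0.41823711 -0.01803569  0.08262818] [ 0.33517005  0.07624108 -0.29333055] [ 0.69  0.11 -0.78  2.12  0.09  0.95 -0.1 ]
```

View pics/s6.png

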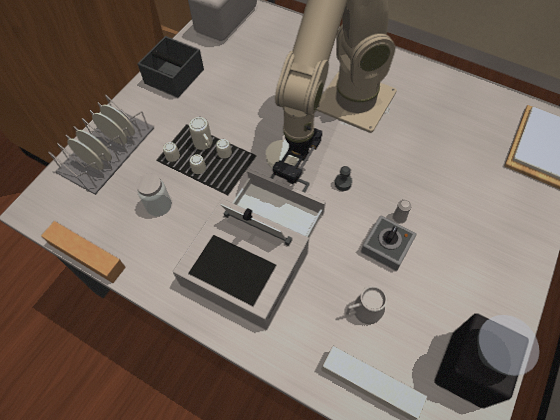

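Tray follows. Finish the pull to the stop.

>>> drive_tool(
  motion=[
    [0,-0.4,0,0],
    [0,-0.8,0,0],
    [0,-1.1,0,0],
    [0,-1.3,0,0],
    [0,-1.5,0,0],
    [0,-1.6,0,0],
    [0,-1.6,0,0],
    [0,-1.6,0,0],
    [0,-1.6,0,0],
  ],
)

```text
time: 11.75
ee_pos: [0.4057, -0.0182, 0.0832]
eef_rot: [0.493, 0.507, -0.489, 0.51]
ft_force: [18.9, -1.1, -15.0]
width: 0.0869
```

>>> drive_tool(
  motion=[
    [0,0.8,0,0],
    [0,0.8,0,0],
    [-2,0.8,0,0],
    [-5,0.8,0,0],
    [-8,1,1,0],
    [-11,2,4,0],
    [-14,3,7,0],
    [-17,4,10.5,0],
    [-18,5,14,0],
    [-18,6,17.5,0],
    [-18,7,21,0],
    [-18,7.5,24.5,0],
    [-18,7.5,28,0],
    [-18,7.5,31,0],
    [-18,7.5,33,0],
    [-18,7.5,34,0],
    [-18,7.5,34,0],
    [-18,7.5,34,0],
  ],
)

```text
time: 13.25
ee_pos: [0.4894, -0.3542, 0.2622]
eef_rot: [0.491, 0.509, -0.491, 0.508]
ft_force: [0.3, 1.0, 0.1]
width: 0.0873
```

```bash
python3 -c "
from h import *
im,c=snap('wrist','w7');print(c['xyz']);snap('top','t7');snap('scene','s7');s=r.read_state();print(s['ee_pos'],s['joint_positions'].round(2))"
```

```text
[ 0.48678075 -0.28107431  0.40592862]
[ 0.48981113 -0.35353212  0.26293883] [ 0.95  0.32 -0.51  1.47  0.15  1.4   0.48]
```

View pics/w7.png

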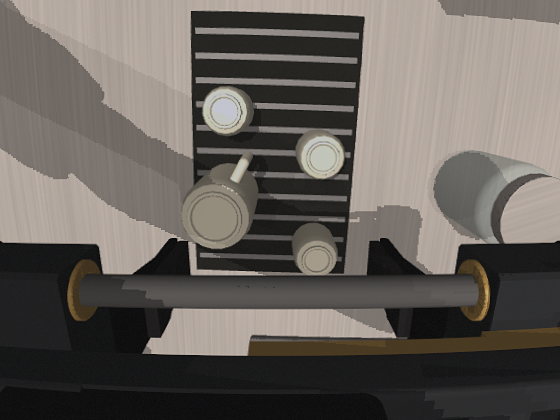

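View pics/t7.png

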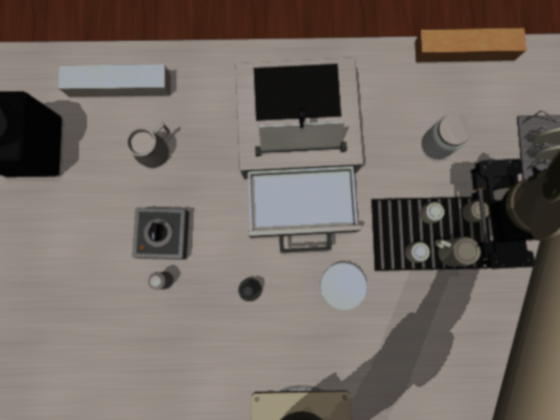

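View pics/s7.png

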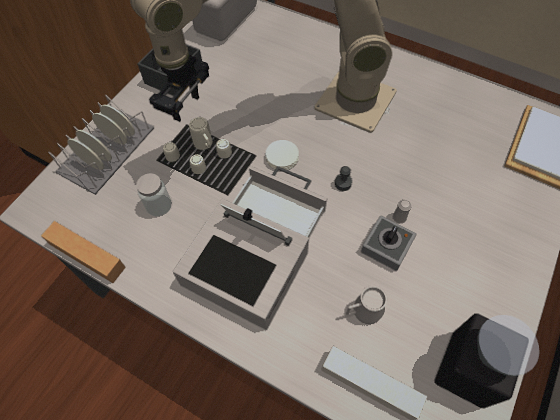

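```bash
python3 -c "
from h import *
c=r.calibration('wrist');t=r.calibration('top')
for n,p,z in [('C',(226,110),.059),('A',(323,157),.059),('B',(316,258),.059),('mug',(216,216),.107),('ear',(246,160),.06),('can',(545,222),.13)]: print(n,onz(c,*p,z))
for n,p,z in [('A',(435,212),.059),('C',(420,252),.059)]: print('top',n,onz(t,*p,z))
for p,z in [((250,172),.055),((354,169),.055),((248,235),.09),((358,231),.09),((281,248),.078),((331,248),.078)]: print(onz(t,*p,z))
for y in (-.07,0,.07): print('tray',w(.082-.15,y,0))
"
```

```text
C [ 0.43837658 -0.28680479  0.059     ]
A [ 0.53186155 -0.32759146  0.059     ]
B [ 0.53194594 -0.43282461  0.059     ]
mug [ 0.43654299 -0.37562883  0.107     ]
ear [ 0.45795949 -0.33312255  0.06      ]
can [ 0.71686127 -0.36396071  0.13      ]
top A [ 0.52787113 -0.32783376  0.059     ]
top C [ 0.43402919 -0.28665166  0.059     ]
[0.63316594 0.11101612 0.055     ]
[ 0.63629644 -0.14022753  0.055     ]
[0.47850509 0.1140733  0.09      ]
[ 0.48329598 -0.13832634  0.09      ]
[0.44807849 0.03905936 0.078     ]
[ 0.44606169 -0.07634041  0.078     ]
tray [np.float64(0.5666359497789022), np.float64(-0.08396751643801378), 0]
tray [np.float64(0.5640465406901195), np.float64(-0.014015425971960295), 0]
tray [np.float64(0.5614571316013368), np.float64(0.05593666449409319), 0]
```

```bash
python3 -c "
from h import *
go([.436,-.287,.052],2.1)"
```

```text
move [21.09 -5.14 -6.85] twist 0.01 rows> 5.5 | yaw now 2.1
```

>>> drive_tool(
  motion=[
    [0,-1.2,-1.6,0],
    [1,-3.2,-4,0],
    [3,-4.8,-6.2,0],
    [6,-5.2,-6.9,0],
    [9,-5.2,-6.9,0],
    [12,-5.2,-6.9,0],
    [14.5,-5.2,-6.9,0],
    [17,-5.2,-6.9,0],
    [19,-5.2,-6.9,0],
    [20.5,-5.2,-6.9,0],
    [21.1,-5.2,-6.9,0],
    [21.1,-5.2,-6.9,0],
    [21.1,-5.2,-6.9,0],
  ],
)

```text
time: 14.48
ee_pos: [0.4354, -0.288, 0.0523]
eef_rot: [0.491, 0.509, -0.491, 0.509]
ft_force: [0.1, -0.5, 0.1]
width: 0.0871
```

```bash
python3 -c "
from h import *
snap('wrist','w8')"
```

```text
(no output)
```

View pics/w8.png

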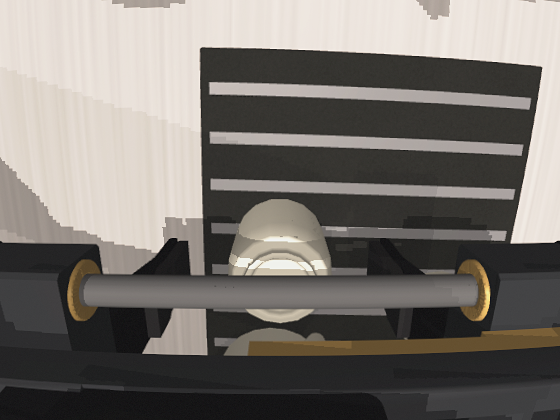

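Cup C sits between the fingers (centre col ~279). Close.

>>> drive_tool(
  motion=[
    [0,0,0,0],
    [0,0,0,0],
    [0,0,0,0],
    [0,0,0,0],
    [0,0,0,0],
    [0,0,0,0],
    [0,0,0,0],
    [0,0,0,0],
  ],
  grip=255,
  force=15,
)

```text
time: 15.2
ee_pos: [0.435, -0.2884, 0.0516]
eef_rot: [0.491, 0.509, -0.491, 0.509]
ft_force: [0.3, 0.5, 1.3]
width: 0.0473
```

```bash
python3 -c "
from h import *
go([.5615,.065,.052],2.1)"
```

```text
move [ -0.04  13.88 -34.88] twist -0.02 rows> 9.0 | yaw now 2.0
```

>>> drive_tool(
  motion=[
    [-2,0,0,0],
    [-5,0,0,0],
    [-8.5,0,0,0],
    [-12,0.5,-1,0],
    [-13,2,-3,0],
    [-13,4,-6,0],
    [-13,6,-9.5,0],
    [-13,8,-13,0],
    [-13,10,-16.5,0],
    [-13,11.5,-20,0],
    [-13,12.5,-23.5,0],
    [-13,13,-27,0],
    [-13,13,-30,0],
    [-13,13,-32.5,0],
    [-13,13,-34,0],
    [-13,13,-34.8,0],
    [-13,13,-34.8,0],
  ],
)

```text
time: 16.62
ee_pos: [0.5524, 0.0658, 0.1815]
eef_rot: [0.491, 0.509, -0.49, 0.509]
ft_force: [1.3, 0.3, -1.7]
width: 0.0475
```

```bash
python3 -c "
from h import *
snap('wrist','w9'); snap('scene','s9')
print(r.read_state()['width']);go([.553,.065,.0745],2.1)"
```

```text
0.047884260947432374
move [10.68  0.03 -0.23] twist -0.03 rows> 2.6 | yaw now 1.9
```

View pics/w9.png

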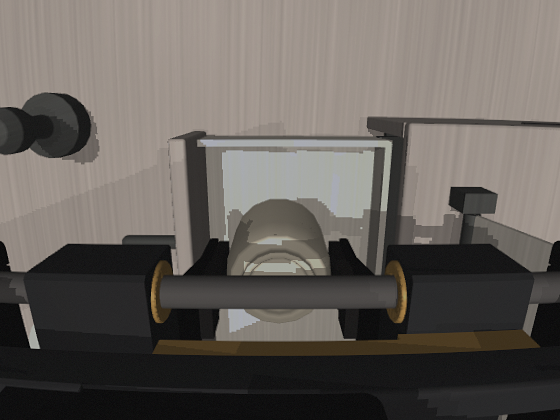

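View pics/s9.png

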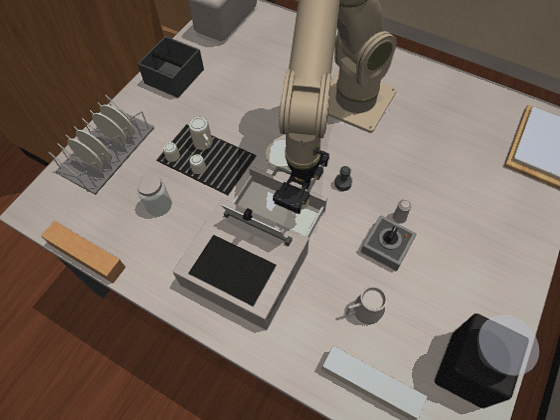

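>>> drive_tool(
  motion=[
    [1.5,0,-0.1,0],
    [4,0,-0.2,0],
    [6.5,0,-0.2,0],
    [8.5,0,-0.2,0],
    [9.8,0,-0.2,0],
    [10.5,0,-0.2,0],
    [10.7,0,-0.2,0],
    [10.7,0,-0.2,0],
  ],
)

```text
time: 17.38
ee_pos: [0.553, 0.0655, 0.0748]
eef_rot: [0.491, 0.508, -0.491, 0.509]
ft_force: [0.2, 0.3, -0.7]
width: 0.0477
```

>>> drive_tool(
  motion=[
    [0.15,0,0,0],
    [0.2,0,0,0],
    [0.2,0,0,0],
  ],
)

```text
time: 17.63
ee_pos: [0.5531, 0.0659, 0.0732]
eef_rot: [0.491, 0.508, -0.491, 0.509]
ft_force: [-0.1, 0.1, -0.2]
width: 0.0478
```

>>> drive_tool(
  motion=[
    [0,0,0,0],
    [0,0,0,0],
    [0,0,0,0],
    [0,0,0,0],
    [-1.5,0,0,0],
    [-4,0,0,0],
    [-7,0,0,0],
    [-10,0,0,0],
    [-11,0,0,0],
    [-11,0,0,0],
  ],
  grip=65,
)

```text
time: 18.47
ee_pos: [0.5542, 0.0663, 0.1856]
eef_rot: [0.492, 0.507, -0.49, 0.51]
ft_force: [0.5, 0.1, -0.4]
width: 0.0649
```

```bash
python3 -c "
from h import *
snap('wrist','w10'); snap('scene','s10');t=r.calibration('scene')
go([.530,-.328,.19],-87.9)"
```

```text
move [-0.77 -3.61 39.27] twist 17.98 rows> 9.5 | yaw now 2.0
```

View pics/w10.png

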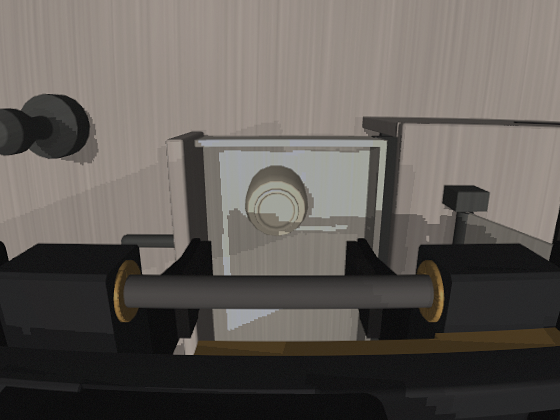

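View pics/s10.png

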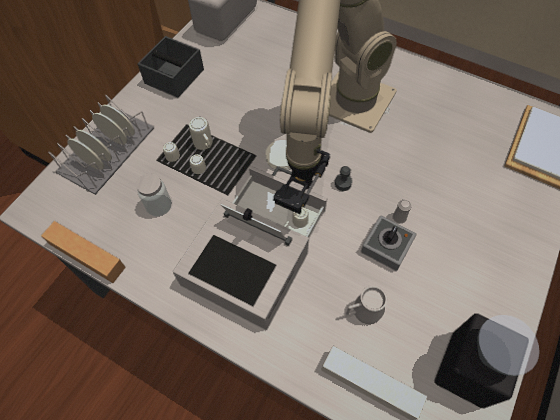

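>>> drive_tool(
  motion=[
    [-1,0,1.5,0.5],
    [-1,0,4.5,1.9],
    [-1,-0.3,8,3.3],
    [-1,-0.6,11.5,4.7],
    [-1,-1,15,6.1],
    [-1,-1.4,18.5,7.5],
    [-1,-1.8,22,8.9],
    [-1,-2.2,25.5,10.3],
    [-1,-2.6,29,11.7],
    [-1,-3,32,13.1],
    [-1,-3.3,35,14.5],
    [-1,-3.6,37.5,15.9],
    [-1,-3.6,38.8,17.3],
    [-1,-3.6,39.2,18],
    [-1,-3.6,39.2,18],
    [-1,-3.6,39.2,18],
  ],
  grip=0,
)

```text
time: 19.9
ee_pos: [0.5295, -0.3273, 0.1916]
eef_rot: [-0.706, -0.013, 0.708, -0.012]
ft_force: [0.7, 0.6, 0.3]
width: 0.0871
```

```bash
python3 -c "
from h import *
im,c=snap('wrist','w11'); snap('scene','s11');im,t=snap('top','t11')
print(r.read_state()['ee_pos'],c['xyz']);go([.530,-.328,.052],-87.9)"
```

```text
[ 0.53029089 -0.32631367  0.19231186] [ 0.60249657 -0.32425873  0.33509477]
move [14.03  0.17  0.03] twist 0.01 rows> 3.4 | yaw now -87.9
```

View pics/w11.png

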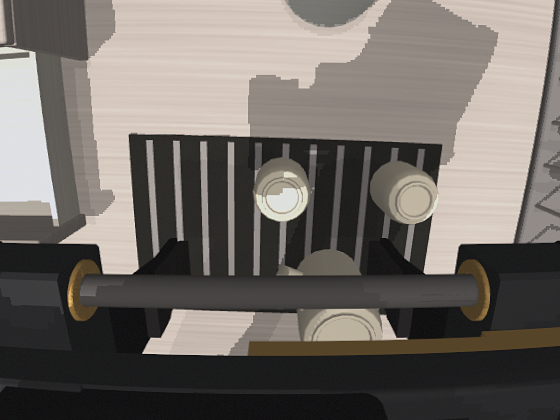

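View pics/t11.png

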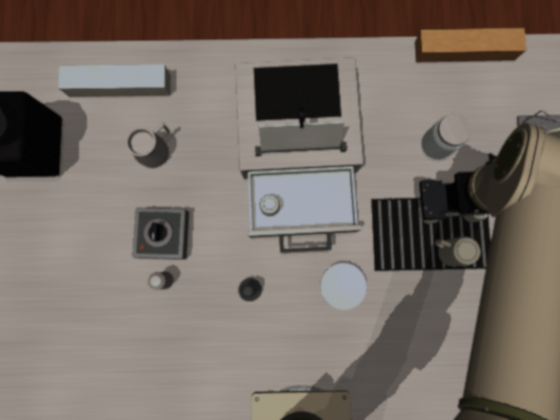

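View pics/s11.png

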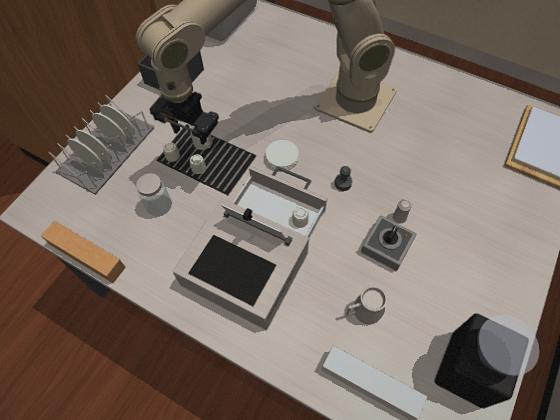

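```bash
python3 -c "
from h import *
c=r.calibration('wrist')
print(onz(c,282,197,.059),onz(c,413,199,.059))
print(onz(r.calibration('top'),270,203,.08))"
```

```text
[ 0.53206894 -0.32827281  0.059     ] [ 0.53441733 -0.43296897  0.059     ]
[0.55314644 0.06304201 0.08      ]
```

>>> drive_tool(
  motion=[
    [1.5,0.2,0,0],
    [4,0.2,0,0],
    [7,0.2,0,0],
    [10,0.2,0,0],
    [12.5,0.2,0,0],
    [13.7,0.2,0,0],
    [14,0.2,0,0],
    [14,0.2,0,0],
  ],
)

```text
time: 20.72
ee_pos: [0.5305, -0.3287, 0.0526]
eef_rot: [-0.707, -0.013, 0.707, -0.012]
ft_force: [0.1, -0.8, 0.1]
width: 0.0869
```

>>> drive_tool(
  motion=[
    [0,0,0,0],
    [0,0,0,0],
    [0,0,0,0],
    [0,0,0,0],
    [0,0,0,0],
    [0,0,0,0],
    [0,0,0,0],
    [0,0,0,0],
  ],
  grip=255,
  force=15,
)

```text
time: 21.38
ee_pos: [0.5304, -0.3292, 0.0527]
eef_rot: [0.707, 0.012, -0.707, 0.012]
ft_force: [0.4, -0.4, 1.2]
width: 0.0478
```

```bash
python3 -c "
from h import *
go([.556,-.085,.052],-87.9)"
```

```text
move [  0.07 -24.31  -3.4 ] twist -0.02 rows> 5.9 | yaw now -88.0
```

>>> drive_tool(
  motion=[
    [-2,0,0,0],
    [-5,0,0,0],
    [-8.5,0,0,0],
    [-11.5,-1,0,0],
    [-12,-3.5,-0.5,0],
    [-12,-7,-1,0],
    [-12,-10.5,-1.5,0],
    [-12,-14,-2,0],
    [-12,-17.5,-2.5,0],
    [-12,-20.5,-3,0],
    [-12,-22.5,-3.3,0],
    [-12,-23.8,-3.4,0],
    [-12,-24.3,-3.4,0],
    [-12,-24.3,-3.4,0],
  ],
)

```text
time: 22.55
ee_pos: [0.5558, -0.0846, 0.1725]
eef_rot: [-0.707, -0.013, 0.707, -0.013]
ft_force: [-0.2, -0.7, -0.8]
width: 0.0476
```

```bash
python3 -c "
from h import *
snap('wrist','w12');print(r.read_state()['width']);go([.556,-.085,.0745],-87.9)"
```

```text
0.047705737144156504
move [ 9.79 -0.11 -0.03] twist -0.03 rows> 2.3 | yaw now -88.0
```

View pics/w12.png

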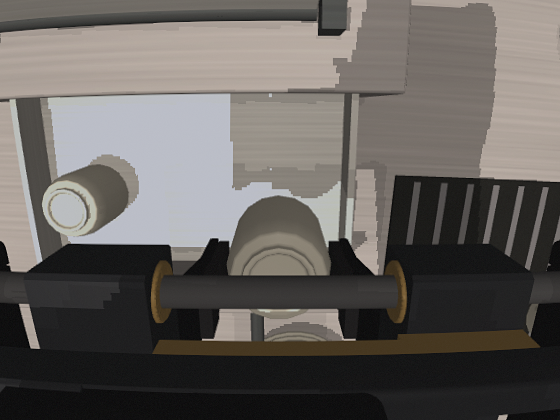

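>>> drive_tool(
  motion=[
    [1.5,-0.3,0,0],
    [4,-0.3,0,0],
    [6.5,-0.3,0,0],
    [8.5,-0.3,0,0],
    [9.5,-0.3,0,0],
    [9.8,-0.3,0,0],
    [9.8,-0.3,0,0],
    [9.9,-0.3,0,0],
    [9.9,-0.3,0,0],
  ],
)

```text
time: 23.35
ee_pos: [0.5562, -0.0827, 0.0741]
eef_rot: [0.707, 0.012, -0.707, 0.012]
ft_force: [0.1, 0.7, -0.8]
width: 0.0477
```

>>> drive_tool(
  motion=[
    [0,0,0,0],
    [0,0,0,0],
    [0,0,0,0],
    [0,0,0,0],
    [-1.5,0,0,0],
    [-4,0,0,0],
    [-7,0,0,0],
    [-10,0,0,0],
    [-12,0,0,0],
    [-12,0,0,0],
  ],
  grip=85,
)

```text
time: 24.18
ee_pos: [0.558, -0.082, 0.1985]
eef_rot: [0.71, 0.012, -0.704, 0.013]
ft_force: [0.2, 0.5, -0.1]
width: 0.0579
```

```bash
python3 -c "
from h import *
snap('wrist','w13');go([.532,-.434,.19],-87.9)"
```

```text
move [ 0.63 35.08  3.74] twist -0.02 rows> 8.5 | yaw now -88.0
```

View pics/w13.png

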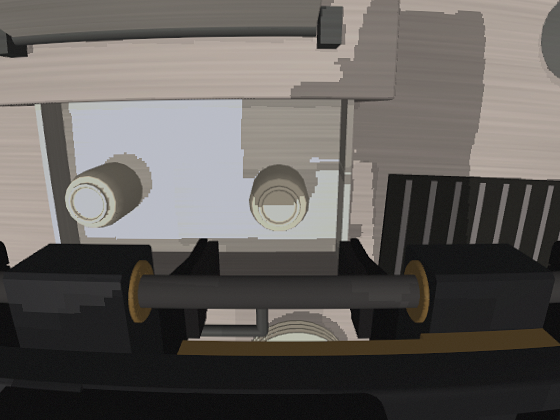

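Two cups upright in the tray. Next the third.

>>> drive_tool(
  motion=[
    [0,2,0.5,0],
    [0,5,1,0],
    [0,8.5,1.5,0],
    [0,12,2,0],
    [0,15.5,2.5,0],
    [0,19,3,0],
    [0,22.5,3.5,0],
    [0,26,3.7,0],
    [0,29.5,3.7,0],
    [0,32.5,3.7,0],
    [0,34.3,3.7,0],
    [0,35,3.7,0],
    [0,35,3.7,0],
    [0,35,3.7,0],
  ],
  grip=0,
)

```text
time: 25.4
ee_pos: [0.5313, -0.4316, 0.1927]
eef_rot: [-0.707, -0.013, 0.707, -0.012]
ft_force: [0.5, 0.6, -0.3]
width: 0.0871
```

```bash
python3 -c "
from h import *
snap('wrist','w14');snap('top','t14');snap('scene','s14');go([.532,-.434,.052],-87.9)"
```

```text
move [ 1.418e+01  2.900e-01 -1.000e-02] twist 0.01 rows> 3.4 | yaw now -87.9
```

View pics/w14.png

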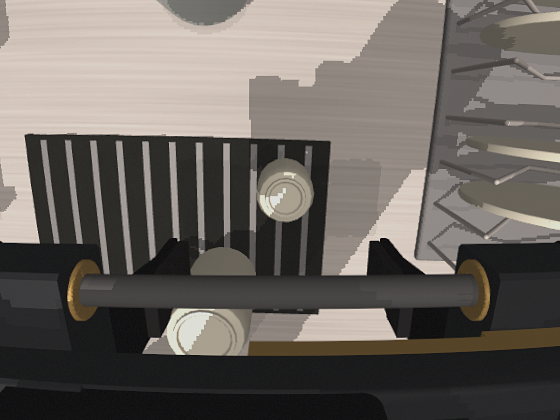

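View pics/t14.png

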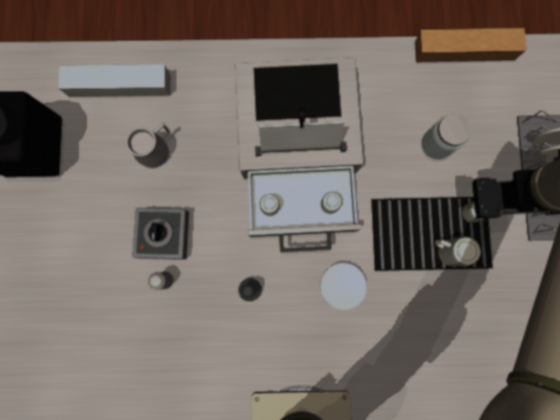

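```bash
python3 -c "
from h import *
t=r.calibration('top');c=r.calibration('wrist')
for z in (0,.05,.1): print(onz(t,519,120,z),onz(t,529,240,z))
print(onz(c,418,260,0),onz(c,445,0,0.03),onz(c,455,160,.1), onz(c,286,197,.059))"
```

```text
[ 0.76935745 -0.57753688  0.        ] [ 0.46116532 -0.57490074  0.        ]
[ 0.75325377 -0.55120347  0.05      ] [ 0.45837044 -0.54868116  0.05      ]
[ 0.73715008 -0.52487006  0.1       ] [ 0.45557557 -0.52246159  0.1       ]
[ 0.45693443 -0.57617681  0.        ] [ 0.6929906  -0.55725176  0.03      ] [ 0.57383784 -0.54758951  0.1       ] [ 0.53337838 -0.43629769  0.059     ]
```

>>> drive_tool(
  motion=[
    [1.5,0.3,0,0],
    [4,0.3,0,0],
    [7,0.3,0,0],
    [10,0.3,0,0],
    [12.5,0.3,0,0],
    [13.8,0.3,0,0],
    [14.1,0.3,0,0],
    [14.1,0.3,0,0],
  ],
)

```text
time: 26.22
ee_pos: [0.5314, -0.4354, 0.0527]
eef_rot: [-0.707, -0.013, 0.707, -0.012]
ft_force: [-0.2, 0.8, 0.9]
width: 0.0872
```

>>> drive_tool(
  motion=[
    [0,0,0,0],
    [0,0,0,0],
    [0,0,0,0],
    [0,0,0,0],
    [0,0,0,0],
    [0,0,0,0],
    [0,0,0,0],
    [0,0,0,0],
  ],
  grip=255,
  force=15,
)

```text
time: 26.88
ee_pos: [0.5311, -0.4362, 0.0527]
eef_rot: [0.707, 0.012, -0.707, 0.012]
ft_force: [0.1, 0.1, 1.4]
width: 0.0474
```

```bash
python3 -c "
from h import *
t=r.calibration('top')
print(onz(t,270,203,.08),onz(t,332,201,.08))
go([.556,-.009,.052],-87.9)"
```

```text
[0.55314644 0.06304201 0.08      ] [ 0.55537941 -0.08194381  0.08      ]
move [  0.06 -42.61  -3.97] twist -0.02 rows> 10.3 | yaw now -88.0
```

>>> drive_tool(
  motion=[
    [-2,0,0,0],
    [-5,0,0,0],
    [-8.5,0,0,0],
    [-11.5,-1,0,0],
    [-12,-3.5,-0.5,0],
    [-12,-7,-1,0],
    [-12,-10.5,-1.5,0],
    [-12,-14,-2,0],
    [-12,-17.5,-2.5,0],
    [-12,-21,-3,0],
    [-12,-24.5,-3.3,0],
    [-12,-28,-3.6,0],
    [-12,-31.5,-3.9,0],
    [-12,-35,-4,0],
    [-12,-38.5,-4,0],
    [-12,-41,-4,0],
    [-12,-42.3,-4,0],
    [-12,-42.6,-4,0],
    [-12,-42.6,-4,0],
  ],
)

```text
time: 28.47
ee_pos: [0.5563, -0.0091, 0.1725]
eef_rot: [-0.707, -0.012, 0.707, -0.013]
ft_force: [0.4, -0.5, -0.8]
width: 0.0476
```

```bash
python3 -c "
from h import *
snap('wrist','w15');print(r.read_state()['width']);go([.556,-.009,.0745],-87.9)"
```

```text
0.04731760043489096
move [ 9.79 -0.16  0.03] twist -0.03 rows> 2.3 | yaw now -88.1
```

View pics/w15.png

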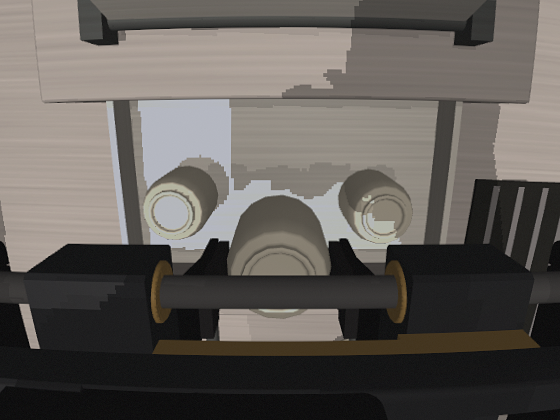

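>>> drive_tool(
  motion=[
    [1.5,-0.1,0,0],
    [4,-0.1,0,0],
    [6.5,-0.1,0,0],
    [8.5,-0.1,0,0],
    [9.5,-0.1,0,0],
    [9.8,-0.1,0,0],
    [9.9,-0.1,0,0],
    [9.9,-0.1,0,0],
  ],
)

```text
time: 29.18
ee_pos: [0.5566, -0.0092, 0.074]
eef_rot: [0.707, 0.012, -0.707, 0.012]
ft_force: [0.7, 0.9, -0.2]
width: 0.0476
```

>>> drive_tool(
  motion=[
    [0,0,0,0],
    [0,0,0,0],
    [0,0,0,0],
    [0,0,0,0],
    [-1.5,0,0,0],
    [-4,0,0,0],
    [-7,0,0,0],
    [-10,0,0,0],
    [-12,0,0,0],
    [-12,0,0,0],
  ],
  grip=97,
)

```text
time: 30.02
ee_pos: [0.5584, -0.0077, 0.1986]
eef_rot: [0.71, 0.012, -0.704, 0.013]
ft_force: [0.2, 0.1, -0.2]
width: 0.0537
```

```bash
python3 -c "
from h import *
snap('wrist','w16');snap('scene','s16');print(r.read_state()['ee_pos']);go([.40,-.019,.21],-87.9)"
```

```text
[ 0.55658171 -0.0079667   0.19425563]
move [-1.6   0.56 15.68] twist -0.02 rows> 3.8 | yaw now -88.0
```

View pics/w16.png

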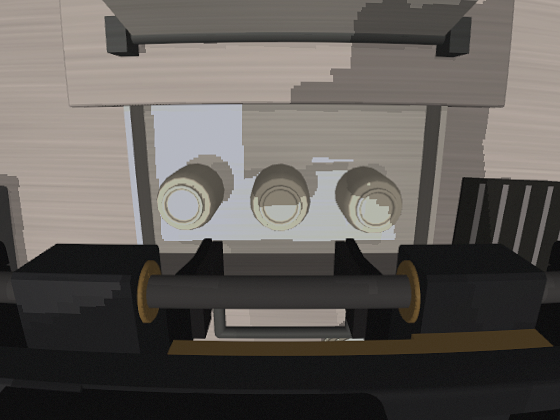

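View pics/s16.png

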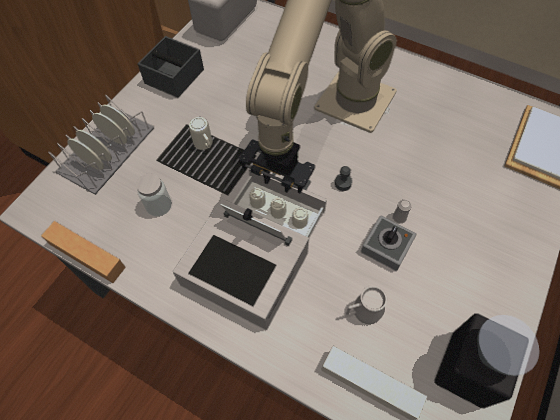

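>>> drive_tool(
  motion=[
    [-1,0.2,2,0],
    [-1.6,0.4,5,0],
    [-1.6,0.6,8.5,0],
    [-1.6,0.6,12,0],
    [-1.6,0.6,14.2,0],
    [-1,0.6,14.9,0],
    [2,0.6,15,0],
    [5,0.6,15,0],
    [8,0.6,15,0],
    [10.5,0.6,15,0],
    [11.5,0.6,15,0],
    [11.5,0.6,15,0],
    [11.5,0.6,15,0],
  ],
)

```text
time: 31.2
ee_pos: [0.4065, -0.019, 0.0786]
eef_rot: [-0.707, -0.013, 0.707, -0.012]
ft_force: [0.4, 0.2, 0.7]
width: 0.0541
```

```bash
python3 -c "
from h import *
snap('wrist','w17');snap('top','t17');print(r.read_state()['joint_positions'].round(2));go([.574,-.0135,.080],-87.9)"
```

```text
[ 0.44  0.06 -0.51  2.16  0.04  0.93 -1.63]
move [ 0.000e+00  1.000e-02 -1.666e+01] twist -0.02 rows> 4.0 | yaw now -88.0
```

View pics/w17.png

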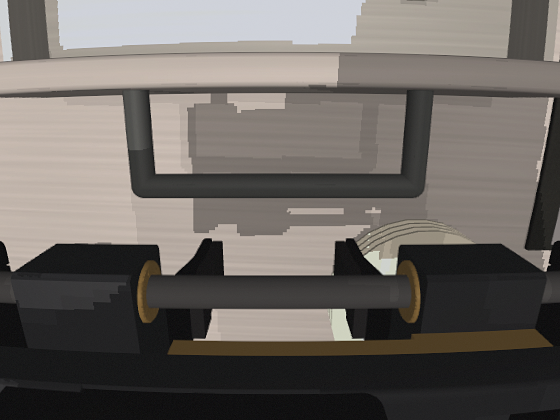

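Fingers stand in front of the bar. Push gently to keep cups from sliding.

>>> drive_tool(
  motion=[
    [0,0,-0.7,0],
    [0,0,-1.5,0],
    [0,0,-2.2,0],
    [0,0,-3,0],
    [0,0,-4,0],
    [0,0,-5,0],
    [0,0,-6,0],
    [0,0,-7,0],
    [0,0,-8,0],
    [0,0,-9,0],
    [0,0,-10,0],
    [0,0,-11,0],
    [0,0,-12,0],
    [0,0,-13,0],
    [0,0,-14,0],
    [0,0,-15,0],
    [0,0,-15.7,0],
    [0,0,-16.2,0],
    [0,0,-16.4,0],
    [0,0,-16.4,0],
  ],
)

```text
time: 32.97
ee_pos: [0.5708, -0.0134, 0.0785]
eef_rot: [0.707, 0.012, -0.707, 0.012]
ft_force: [0.4, -0.4, 0.2]
width: 0.054
```

```bash
python3 -c "
from h import *
snap('wrist','w18');snap('scene','s18');s=r.read_state();print(s['ee_pos'],s['ft_force'])"
```

```text
[ 0.57038349 -0.01344842  0.07855333] [-0.46839045  0.41588819 -0.36993667]
```

View pics/s18.png

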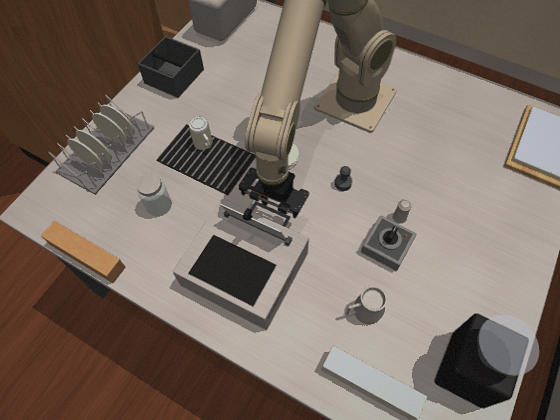

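>>> drive_tool(
  motion=[
    [0,0,-0.3,0],
    [0,0,-0.6,0],
    [0,0,-0.9,0],
    [0,0,-1.2,0],
    [0,0,-1.4,0],
    [0,0,-1.4,0],
    [0,0,-1.4,0],
  ],
)

```text
time: 33.65
ee_pos: [0.5794, -0.0132, 0.0781]
eef_rot: [-0.703, -0.012, 0.711, -0.013]
ft_force: [-30.5, -0.6, 23.1]
width: 0.0539
```

>>> drive_tool(
  motion=[
    [0,0,0.5,0],
    [0,0,1.5,0],
    [0,0,3,0],
    [-2,0,5,0],
    [-5,0,6.5,0],
    [-8.5,0,6.5,0],
    [-12,0,6.5,0],
    [-15.5,0,6.5,0],
    [-19,0,6.5,0],
    [-21,0,6.5,0],
    [-21,0,6.5,0],
    [-21,0,6.5,0],
  ],
)

```text
time: 34.65
ee_pos: [0.5203, -0.0153, 0.2897]
eef_rot: [0.708, 0.012, -0.706, 0.012]
ft_force: [0.2, 0.2, 0.1]
width: 0.0538
```

```bash
python3 -c "
from h import *
im,c=snap('wrist','w19');s=r.read_state();print(s['ee_pos'])
go([.7075,-.0088,.34],-87.9)"
```

```text
[ 0.51961047 -0.01530319  0.28831289]
move [ -5.16   0.   -18.8 ] twist -0.02 rows> 4.7 | yaw now -88.0
```

View pics/w19.png

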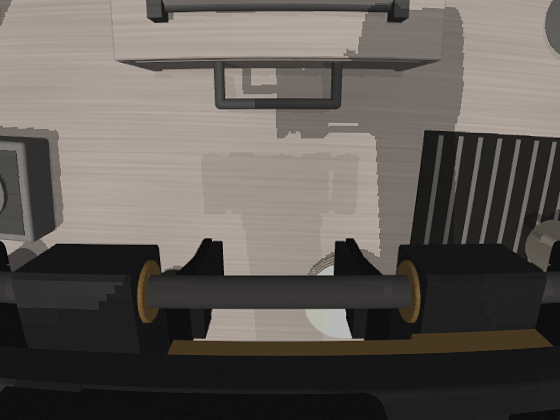

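```bash
python3 -c "
from h import *
c=r.calibration('wrist'); print(onz(c,278,103.5,.078)[:2],onz(c,140,60,.108),onz(c,420,60,.108))"
```

```text
[ 0.59299823 -0.01164493] [0.6266071  0.10792314 0.108     ] [ 0.63498349 -0.13215118  0.108     ]
```

>>> drive_tool(
  motion=[
    [-1,0,0,0],
    [-3,0,-1.5,0],
    [-5,0,-4.5,0],
    [-5.2,0,-8,0],
    [-5.2,0,-11.5,0],
    [-5.2,0,-15,0],
    [-5.2,0,-17.5,0],
    [-5.2,0,-18.6,0],
    [-5.2,0,-18.8,0],
    [-5.2,0,-18.8,0],
  ],
  grip=100,
)

```text
time: 35.53
ee_pos: [0.7074, -0.0084, 0.3391]
eef_rot: [-0.706, -0.013, 0.708, -0.012]
ft_force: [-0.0, 0.2, -0.8]
width: 0.0531
```

```bash
python3 -c "
from h import *
im,c=snap('wrist','w20');snap('scene','s20');snap('top','t20')
go([.7075,-.0088,.252],-87.9)"
```

```text
move [ 8.91 -0.   -0.09] twist -0.02 rows> 2.1 | yaw now -88.0
```

View pics/s20.png

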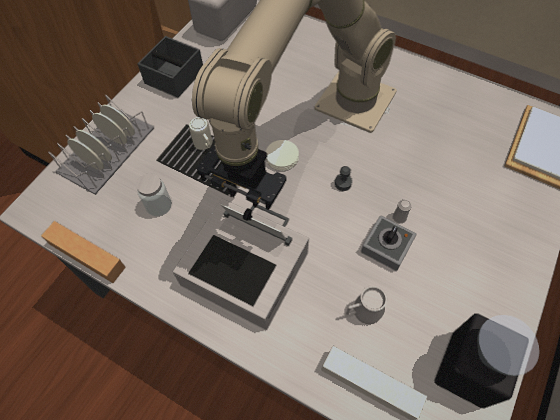

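View pics/w20.png

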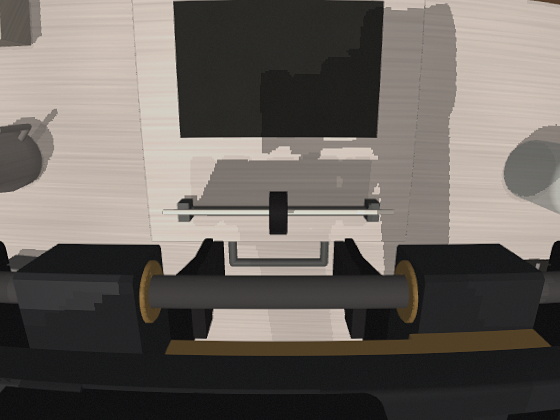

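>>> drive_tool(
  motion=[
    [1.5,0,0,0],
    [4,0,0,0],
    [6.5,0,0,0],
    [8,0,0,0],
    [8.8,0,0,0],
    [8.8,0,0,0],
    [8.8,0,0,0],
  ],
)

```text
time: 36.27
ee_pos: [0.7072, -0.0089, 0.2538]
eef_rot: [0.707, 0.012, -0.707, 0.012]
ft_force: [-0.0, -0.1, -0.0]
width: 0.0531
```

>>> drive_tool(
  motion=[
    [0,0,0,0],
    [0,0,0,0],
    [0,0,0,0],
    [0,0,0,0],
    [0,0,0,0],
    [0,0,0,0],
    [0,0,0,0],
    [0,0,0,0],
    [0,0,0,0],
    [0,0,0,0],
  ],
  grip=255,
  force=12,
)

```text
time: 37.1
ee_pos: [0.7074, -0.0081, 0.2526]
eef_rot: [0.707, 0.013, -0.707, 0.012]
ft_force: [1.1, 3.1, 0.1]
width: 0.012
```

>>> drive_tool(
  motion=[
    [-0.2,0,0.9,0],
    [-0.4,0,1.8,0],
    [-0.5,0,3.1,0],
    [-0.5,0,4.5,0],
    [-0.3,0,5.8,0],
    [0,0,7.1,0],
    [0.4,0,8.3,0],
    [1,0,9.5,0],
    [1.6,0,10.7,0],
    [2.4,0,11.7,0],
    [3.3,0,12.7,0],
    [4.2,0,13.6,0],
    [5.3,0,14.4,0],
    [6.4,0,15.1,0],
    [7.6,0,15.7,0],
    [8.8,0,16.1,0],
    [10.1,0,16.5,0],
    [11.4,0,16.7,0],
    [12.4,0,16.7,0],
    [12.7,0,16.7,0],
  ],
)

```text
time: 38.77
ee_pos: [0.54, -0.0141, 0.1243]
eef_rot: [-0.707, -0.013, 0.707, -0.012]
ft_force: [-1.5, 3.6, 0.1]
width: 0.0121
```

```bash
python3 -c "
from h import *
s=r.read_state();print(s['ee_pos'],s['ft_force'],s['width'])
snap('scene','s21')"
```

```text
[ 0.54000789 -0.01405279  0.12430663] [-1.45080587  3.59756842  0.10048352] 0.01211335354819366
```

View pics/s21.png

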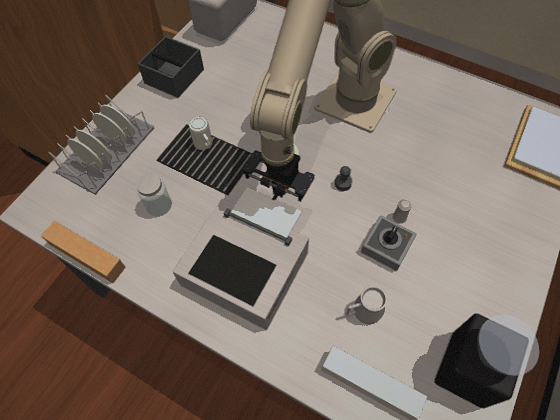

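Guard flat. Release and rise.

>>> drive_tool(
  motion=[
    [0,0,0,0],
    [0,0,0,0],
    [0,0,0,0],
    [0,0,0,0],
    [0,0,0,0],
    [-2,0,0,0],
    [-5,0,0,0],
    [-8.5,0,0,0],
    [-12,0,0,0],
    [-14,0,0,0],
    [-14,0,0,0],
  ],
  grip=100,
)

```text
time: 39.73
ee_pos: [0.5424, -0.0144, 0.2708]
eef_rot: [0.71, 0.012, -0.704, 0.013]
ft_force: [0.8, 0.4, 0.2]
width: 0.0526
```

```bash
python3 -c "
from h import *
im,c=snap('wrist','w22')
go([.43,.30,.27],-87.9);print(r.read_state()['joint_positions'].round(2))"
```

```text
move [ -0.26 -31.82  10.06] twist -0.02 rows> 8.0 | yaw now -88.0
[ 0.41  0.17 -0.53  1.62  0.09  1.37 -1.66]
```

View pics/w22.png

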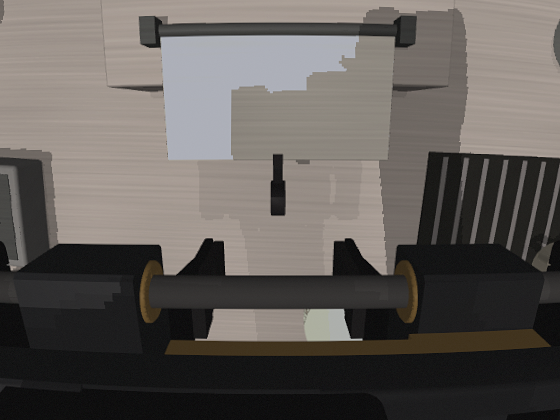

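```bash
python3 -c "
from h import *
go([.56,.31,.27],90)"
```

```text
move [ -0.2  -32.37  -2.97] twist -35.6 rows> 7.8 | yaw now -88.0
```

>>> drive_tool(
  motion=[
    [0,-0.5,0,-0.7],
    [0,-2,0,-2],
    [0,-4,-0.3,-3.4],
    [0,-6,-0.6,-4.8],
    [0,-8,-0.9,-6.2],
    [0,-10,-1.2,-7.6],
    [0,-12,-1.5,-9],
    [0,-14,-1.8,-10.4],
    [0,-16,-2,-11.8],
    [0,-18,-2.2,-13.2],
    [0,-20,-2.4,-14.6],
    [0,-22,-2.6,-16],
    [0,-24,-2.8,-17.4],
    [0,-26,-3,-18.8],
    [0,-28,-3,-20.2],
    [0,-30,-3,-21.6],
    [0,-31.5,-3,-23],
    [0,-32.2,-3,-24.4],
    [0,-32.4,-3,-25.8],
    [0,-32.4,-3,-27],
  ],
)

```text
time: 41.45
ee_pos: [0.5583, 0.3112, 0.264]
eef_rot: [0.256, 0.66, -0.257, 0.658]
ft_force: [-0.2, -0.5, -0.1]
width: 0.0532
```

```bash
python3 -c "
from h import *
go([.56,.31,.27],90);print(r.read_state()['joint_positions'].round(2))"
```

```text
move [-0.6   0.02  0.2 ] twist -8.51 rows> 0.2 | yaw now 47.5
[ 0.08  0.52 -0.96  1.35  0.42  1.49 -0.02]
```

>>> drive_tool(
  motion=[
    [-0.2,0,0,-0.7],
    [-0.4,0,0,-2],
    [-0.6,0,0,-3.4],
    [-0.6,0,0,-4.8],
    [-0.6,0,0,-6.2],
    [-0.6,0,0,-7.6],
    [-0.6,0,0,-8.5],
    [-0.6,0,0,-8.5],
    [-0.6,0,0,-8.5],
  ],
)

```text
time: 42.2
ee_pos: [0.5589, 0.3101, 0.2705]
eef_rot: [0.004, 0.708, -0.004, 0.707]
ft_force: [0.2, -0.7, 0.4]
width: 0.053
```

```bash
python3 -c "
from h import *
im,c=snap('wrist','w23');print(c['xyz']);snap('top','t23');print(r.read_state()['ee_pos'],r.read_state()['joint_positions'].round(2))"
```

```text
[0.48627302 0.31156263 0.4141446 ]
[0.55901189 0.31021112 0.27095151] [ 0.15  0.57 -1.1   1.33  0.5   1.53  0.66]
```

View pics/w23.png

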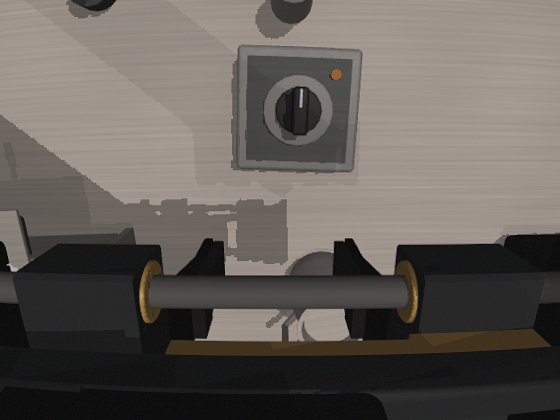

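View pics/t23.png

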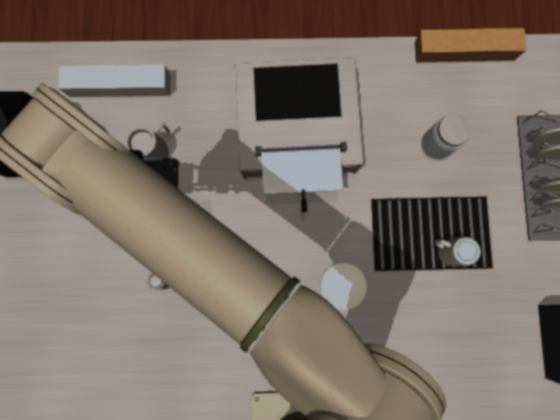

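```bash
python3 -c "
import cv2
s=cv2.imread('pics/w23.png'); cv2.imwrite('pics/z6.png',cv2.resize(s[40:180,230:370],None,fx=4,fy=4,interpolation=2))"
```

```text
(no output)
```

View pics/z6.png

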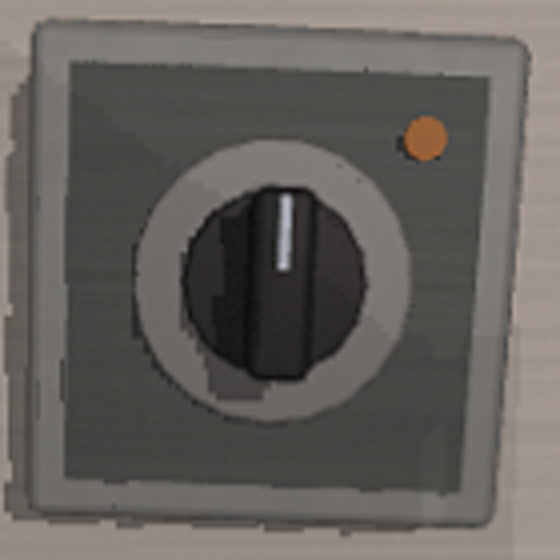

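```bash
python3 -c "
from h import *
c=r.calibration('wrist');f=lambda x,y:(230+x/4,40+y/4)
a=onz(c,*f(284,190),.104);b=onz(c,*f(276,378),.104)
print(a,b,(a+b)/2,np.linalg.norm(a-b),np.degrees(np.arctan2(*(a-b)[1::-1])))
q=[onz(c,*f(*p),.05) for p in [(35,20),(525,40),(30,515),(495,525)]];print(q,np.mean(q,0))
m=(a+b)/2; ang=np.degrees(np.arctan2(*(b-a)[1::-1])); print(ang); go([m[0],m[1],.16],ang+90)"
```

```text
[0.47272545 0.33064745 0.104     ] [0.51119866 0.32903127 0.104     ] [0.49196205 0.32983936 0.104     ] 0.03850713912353945 177.5945455645398
[array([0.43039187, 0.27502521, 0.05      ]), array([0.4357361 , 0.39140875, 0.05      ]), array([0.54926   , 0.26956291, 0.05      ]), array([0.55313266, 0.38816917, 0.05      ])] [0.49213016 0.33104151 0.05      ]
-2.4054544354601886
move [11.1   1.89 -6.72] twist 0.35 rows> 3.1 | yaw now 89.3
```

>>> drive_tool(
  motion=[
    [0,0.5,-1.5,0.1],
    [1,1.2,-4,0.3],
    [3,1.8,-6.2,0.4],
    [6,1.8,-6.8,0.4],
    [9,1.8,-6.8,0.4],
    [10.8,1.8,-6.8,0.4],
    [11.1,1.8,-6.8,0.4],
    [11.1,1.8,-6.8,0.4],
  ],
)

```text
time: 42.97
ee_pos: [0.4909, 0.3286, 0.1599]
eef_rot: [0.016, 0.707, -0.016, 0.706]
ft_force: [0.8, 0.6, 0.8]
width: 0.053
```

```bash
python3 -c "
from h import *
snap('wrist','w24'); go([.491,.329,.089],87.6)"
```

```text
move [ 7.22 -0.02 -0.04] twist -0.03 rows> 1.7 | yaw now 87.4
```

View pics/w24.png

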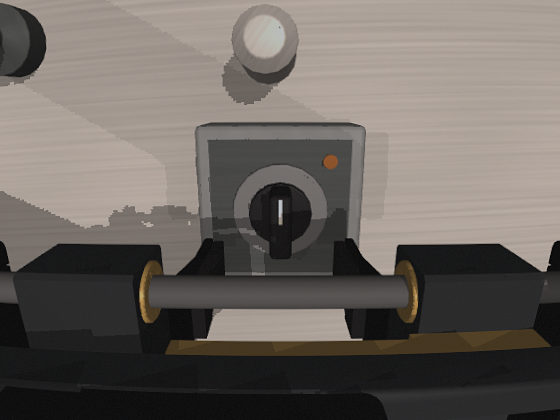

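Knob bar is aligned, column ~280. Descend and grip.

>>> drive_tool(
  motion=[
    [1,0,0,0],
    [3,0,0,0],
    [5,0,0,0],
    [6.5,0,0,0],
    [7.1,0,0,0],
    [7.1,0,0,0],
  ],
)

```text
time: 43.52
ee_pos: [0.4909, 0.3287, 0.0885]
eef_rot: [0.015, 0.707, -0.016, 0.706]
ft_force: [0.3, -0.7, 0.2]
width: 0.0531
```

>>> drive_tool(
  motion=[
    [0,0,0,0],
    [0,0,0,0],
    [0,0,0,0],
    [0,0,0,0],
    [0,0,0,0],
    [0,0,0,0],
    [0,0,0,0],
    [0,0,0,0],
    [0,0,0,0],
    [0,0,0,0],
  ],
  grip=255,
  force=20,
)

```text
time: 44.35
ee_pos: [0.4914, 0.3295, 0.0897]
eef_rot: [0.016, 0.707, -0.015, 0.707]
ft_force: [0.5, 3.4, -0.6]
width: 0.0135
```

>>> drive_tool(
  motion=[
    [0,0,0,0.6],
    [0,0,0,1.4],
    [0,0,0,2.2],
    [0,0,0,3],
    [0,0,0,3.8],
    [0,0,0,4.6],
    [0,0,0,5.4],
    [0,0,0,6.2],
    [0,0,0,7],
    [0,0,0,7.8],
    [0,0,0,8.6],
    [0,0,0,9.4],
    [0,0,0,10.2],
    [0,0,0,11],
    [0,0,0,11.8],
    [0,0,0,12.6],
    [0,0,0,12.6],
    [0,0,0,12.6],
  ],
)

```text
time: 45.85
ee_pos: [0.4916, 0.3298, 0.0898]
eef_rot: [0.383, 0.595, -0.382, 0.595]
ft_force: [2.7, 5.4, -2.2]
width: 0.0136
```

>>> drive_tool(
  motion=[
    [0,0,0,0],
    [0,0,0,0],
    [0,0,0,0],
    [0,0,0,0],
    [0,0,0,0],
    [0,0,0,0],
    [-2,0,0,0],
    [-5,0,0,0],
    [-8,0,0,0],
    [-11,0,0,0],
    [-14,0,0,0],
    [-16,0,0,0],
    [-16,0,0,0],
    [-16,0,0,0],
  ],
  grip=100,
)

```text
time: 47.02
ee_pos: [0.4916, 0.3292, 0.2504]
eef_rot: [0.383, 0.594, -0.382, 0.595]
ft_force: [-0.0, -0.1, -0.3]
width: 0.0528
```

```bash
python3 -c "
from h import *
snap('wrist','w25');snap('scene','s25');snap('top','t25')
s=r.read_state();M=R.from_quat(s['eef_rot']).as_matrix();print(s['ee_pos'],np.degrees(np.arctan2(M[1,1],M[0,1])))"
```

```text
[0.49095915 0.328421   0.24822719] 24.491461231094743
```

View pics/w25.png

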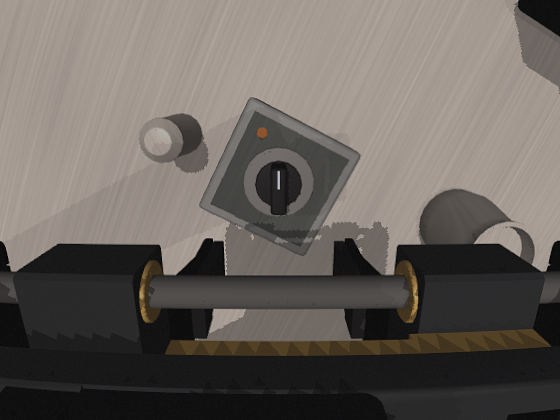

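View pics/s25.png

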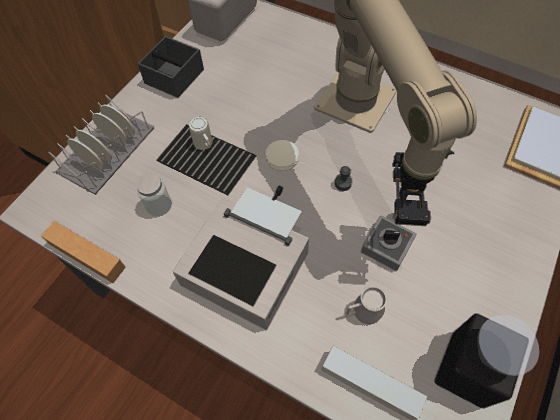

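```bash
python3 -c "
import cv2,numpy as np
a=cv2.imread('pics/top0.png');b=cv2.imread('pics/t25.png')
z=lambda t:cv2.resize(t[45:220,225:370],None,fx=2.7,fy=3,interpolation=2)
cv2.imwrite('pics/z7.png',np.hstack([z(a),z(b)]))"
```

```text
(no output)
```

View pics/z7.png

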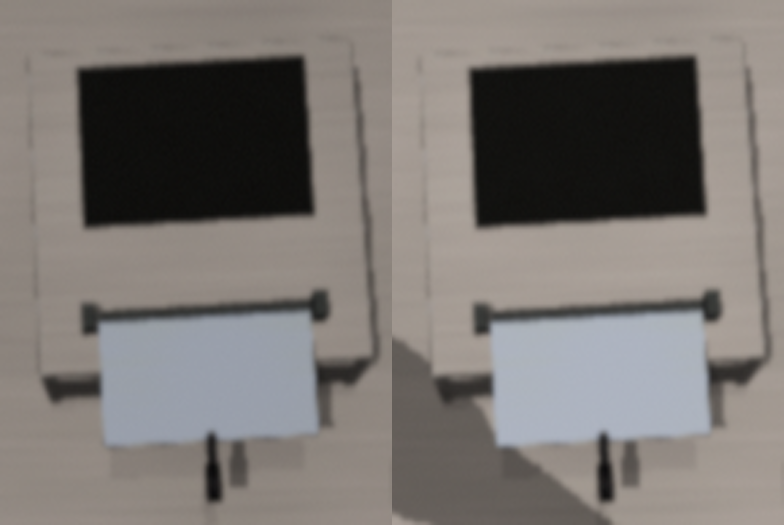

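View pics/t25.png

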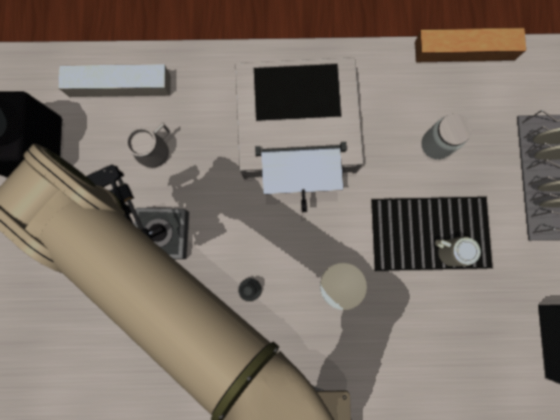

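```bash
python3 -c "
from h import *
print(r.close_job())"
```

```text
the job is handed in; nothing more can be done
None
```

I did every step in the required order and handed the job in at about 47 s of the 210 s allowed. There were three espresso cups on the mat.

1. I swung the guard up and over by its tab. It stayed open on its own after I let go.
2. I pulled the tray out to its stop.
3. I stood the three cups mouth down in a row in the tray. The tall mug stayed on the mat.
4. I pushed the tray home until it met its stop with about 30 N.
5. I swung the guard back down and released it.
6. I turned the knob clockwise until its bar had moved about 63° (1.1 rad).

**Last checks:**
- **Guard:** in the top view it lies in the same place as at the start.
- **Tray:** the handle bar measures x = 0.593 m, against about 0.594 m expected for home.
- **Knob:** its bar is in line with the gripper at the final angle, so it is on.
- **Bystanders:** in the final views, none looks moved or knocked over.
- **Cups:** they looked upright in the last picture before the tray went in. I couldn't see them once it was shut and the guard down.
- **Disagreement:** the cameras differed by about 4 mm on the guard tab's sideways position. I corrected it by feel when gripping the tab.

No checks failed.

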